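Stand the calibration target up and push it home

ROBOT

A 6-joint arm with a two-finger parallel gripper is mounted at the origin on the work surface. World frame = base frame: x ahead of the robot, y to its left, z up, the work surface at z = 0. Lengths are in mm, angles in rad, forces in N, time in s.
With the tool pointing down it reaches from about 325 to 875 mm from the base axis. Payload 4.4 kg.
Tool frame: the origin (TCP) lies on the front face of the gripper's body, between the roots of the fingers; the fingertips stand 73 mm ahead of it and the grasp point (between the pads) lies 54 mm ahead of it; z points along the fingers, y is the direction in which the jaws open and shut (so a half turn about z gives the same grasp; the last joint's range is limited). The gripper opens to 85 mm and grips with 20 to 120 N. Pads are 22 mm wide; open, the fingers measure 114 mm over their backs; the gripper's body (76 mm by 85 mm) begins 54 mm behind the grasp point. The pads swing forward as they close: fully open they stand 13 mm farther back than shut.
Start: joints at [-1.403, 0.207, 1.542, -0, 1.393, -0.15], TCP at [179.662, -546.214, 303.882] pointing down, gripper open.
Joint ranges: [-2.73, 2.73], [-0.86, 2.22], [0.23, 2.46], [-1.11, 4.25], [0.08, 2.63], [-2.82, 2.82]. Speed limits (rad/s): [2.79, 2.79, 3.14, 3.14, 3.14, 3.14].

INTERFACE

Orientations are given as a 3x3 rotation matrix whose columns are the frame's x, y, z axes.
In Python, from bench import ctrl, cams gives the robot as it stands.
- The arm moves only by the tool play_rows, never from a script. Its argument "targets" is a list of rows, each an object of numbers: "grip": the finger opening in mm, from 0 to 85.4; "x", "y", "z": the shift along the tool's x, y, z in mm; "wx", "wy", "wz": the turn, a rotation vector about the tool's x, y, z in degrees. A call has 1 to 5 rows; each row is the pose to reach, as a shift and turn from the pose commanded when the call began, along the tool's axes at that moment; what a row does not reach only later rows make up. A row lasts 1/8 s, in which the tool goes at most 62.5 mm and 10.7 degrees, less where a joint would pass 70% of its speed; a pose out of reach is approached as far as the arm can. A call with a gripper value outside its range is refused whole. The fingers move at their own pace and stop on an object; the grip force is fixed at half the most. Time passes only in rows, so rows that repeat a pose let the fingers close. It gives the time, the measured TCP pose, the force and the opening at its end, in the units of the state.
- ctrl.sense(): the state, without advancing time (a new reading comes with each control period).
- cams.grab_frame(name): name is "scene" or "top" or "wrist"; returns a dict with "img" (480x640x3 uint8, red, green, blue), "z_map" (480x640 float32, mm along the optical axis (not along the pixel's ray), 0 where there is no reading), "intrinsics" (3x3 intrinsics, pixels), "eye" and "attitude" of the camera in the world. Camera axes: x right, y down, z forward; pixel columns grow to the right and rows downward; lengths in mm; the calibration is good to about 2 mm. A picture is of the moment at which its call begins.
- ctrl.job_done(): hands the job in, once; it reports no verdict.
The state is a dict: "clock": time; "joint_positions": joint angles; "dq": joint speeds; "tau": joint torques, N m; "eef_pos": TCP position; "orientation": TCP orientation; "wrist_force": force on the tool from outside, world axes, zero at the start; "ft_torque": the same for the moment, N m; "gripper_width": finger opening in mm.
Only numpy, scipy, OpenCV 4.12 (cv2) and the standard library are available. Lean on these libraries where they do the work, as an engineer would, in place of code of your own. Each camera call takes 0.05 s, during which the arm holds its last target.

TASK

The little camera calibration target has been knocked flat onto its printed face. Working only by pushing with the fingertips, never picking it up, tip it back up so that it stands on its foot, then slide it along the table until its foot is fully home in the corner of the stop bars, flush against both the long bar behind it and the bar at its left end. Leave everything else where it is.

Things in the scene. Friction and masses are not known exactly. Their poses are not given: they have to be found in the camera images.
- target: The target: an L of two 8 mm black-anodised aluminium plates, both 110 mm wide (y -55 to 55), 0.3 to 0.45 kg. Origin: middle of the heel, the edge it tips over, at table height lying or standing. Axes when standing: z up the face plate (80 mm tall, x 0 to 8 mm, checker print on its -x face); x back along the foot (75 mm long, z 0 to 8 mm). It starts flat on its print: x straight up, z level, roughly towards the robot.
- foot_inner (a point): On the foot's inner side, at (60, 0, 8) mm in the target's axes. At the start the foot stands on edge, 75 mm high, and this side faces the robot; pushed away from the robot, the foot swings over and down. Centre of mass lying: 23 mm from the heel, 21 mm high, so past about 50 degrees it drops onto its foot by itself. Small brackets (18 mm legs) sit in the inner corner at y = -44 and 44 mm.
- face_foot (a point): On the printed front face, mid-width, 15 mm above the heel: at (0, 0, 15) mm in the target's axes. Under the target at the start; once it stands, pushing low here slides it towards the long bar.
- target_corner (a point): The back left corner of the foot, on its underside, at (75, 55, 0) mm in the target's axes. It lies in the inside corner of the stops when the target is home.
- stops: Two aluminium bars, 20 wide, 12 mm high (screw heads to 17 mm), fixed to the table. Origin: their inside corner, at table height. Long bar: y 20 to -200 mm, stop face the plane x = 0, facing -x (to the robot). Short bar: x -100 to 0 mm, stop face the plane y = 0, facing -y. Home, the target's axes are parallel to these and its heel is at (-75, -55) mm; at first its foot falls 20 mm or more clear of both.
- air_gripper: spare pneumatic two-jaw gripper standing on its back, 42 x 68 x 92 mm tall; origin at the centre of its underside (leave alone)
- flanged_shaft: turned steel shaft standing on its 52 mm flange, 75 mm tall; origin at the centre of its underside (leave alone)
- profile_offcut: offcut of 40 mm square slotted aluminium profile standing on end, 70 mm tall; origin at the centre of its underside (leave alone)
- tape_roll: roll of tape lying flat, 96 mm across, 24 mm high; origin at the centre of its underside (leave alone)
- screwdriver: screwdriver lying on the table, its length along its x axis, about 30 mm thick at most; origin on its underside (leave alone)
- screw_jar: clear jar, 60 mm across, 75 mm tall; origin at the centre of its underside (leave alone)
- mug: white mug, 80 mm across, 92 mm tall; origin at the centre of its underside (leave alone)
- pendant: black teach pendant lying on its back, 280 x 185 x 67 mm high; origin at the centre of its underside (leave alone)

How it is judged:
By the outcome, as a careful person would: the job done as asked, in the order asked, and still so for the second after the job is handed in, with the robot touching nothing.
It also fails if it takes over 61 s, if anything falls off the work surface, if the arm or the gripper's body presses on something with over 40 N, if the wrist force passes 120 N, or if a joint passes its speed limit or range.

## Working session

There is one attempt and no reset: what is moved stays moved. The work goes in short steps, Python scripts to look and compute and a tool call to move; the robot and the scene stay as the last step left them, time stands still between calls to the robot, and variables do not carry over. Pictures are saved under pics/ and viewed, and the job is handed in when it is done.

Besides the shell and the picture viewer there is one more tool, called after "Emit:" in YAML: its name, and indented under it one key for each argument. play_rows: Moves the arm, as the interface text tells. Its arguments: {"type":"object","properties":{"targets":{"type":"array"}},"required":["targets"]}

```bash
mkdir -p pics
cat > h.py <<'E'
import numpy as np, cv2
from bench import ctrl, cams
def grab(n, fn):
    f=cams.grab_frame(n); cv2.imwrite('pics/'+fn, f['img'][:,:,::-1])
    np.savez('pics/'+fn[:-4]+'.npz', **{k:np.asarray(v) for k,v in f.items()}); return f
def load(fn): return np.load('pics/'+fn+'.npz')
def world(f):
    z=f['z_map'];K=f['intrinsics'];v,u=np.mgrid[:480,:640]
    P=np.stack([(u-K[0,2])/K[0,0]*z,(v-K[1,2])/K[1,1]*z,z],-1)
    W=P@np.asarray(f['attitude']).T+np.asarray(f['eye']); W[z==0]=np.nan; return W
def onplane(f,u,v,h):
    K=f['intrinsics'];d=np.asarray(f['attitude'])@np.array([(u-K[0,2])/K[0,0],(v-K[1,2])/K[1,1],1]);e=np.asarray(f['eye'])
    return e+d*(h-e[2])/d[2]
def crop(fn,u0,v0,u1,v1,s,out):
    im=cv2.imread('pics/'+fn+'.png')[v0:v1,u0:u1]; cv2.imwrite('pics/'+out,cv2.resize(im,None,fx=s,fy=s,interpolation=cv2.INTER_CUBIC))
E
python3 - <<'E'
from h import *
for n in ['top','scene']:
    f=grab(n,n+'0.png'); print(n,f['eye'],f['attitude'],f['intrinsics'])
s=ctrl.sense();print(s)
E
```

```text
top [ 557.25591214  -60.27847895 1477.4050149 ] [[-0.02522659 -0.99892222  0.03896174]
 [-0.9996732   0.02536849  0.00315181]
 [-0.00413682 -0.0388695  -0.99923573]] [[502.47904553   0.         331.05630814]
 [  0.         502.47904553 235.84987787]
 [  0.           0.           1.        ]]
scene [ 951.74222094 -621.47359224 1164.00106602] [[ 0.84716973  0.45387223 -0.27623077]
 [ 0.53108142 -0.70769606  0.46596009]
 [ 0.01599892 -0.54144832 -0.84058179]] [[571.61480295   0.         319.80877899]
 [  0.         571.61480295 238.06446211]
 [  0.           0.           1.        ]]
{'clock': 0.1, 'joint_positions': array([-1.40353432e+00,  2.07365428e-01,  1.54285483e+00,  1.57460811e-05,
        1.39351944e+00, -1.50499767e-01]), 'dq': array([ 0.00130615, -0.00168437, -0.00210618, -0.00019474,  0.00017206,
        0.00091011]), 'tau': array([-4.35595502e-04, -3.84092045e+01, -2.92548180e+01, -2.05325032e-04,
        4.87563346e-03,  2.73196565e-05]), 'eef_pos': array([ 179.55326257, -545.66285493,  302.80358147]), 'orientation': array([[ 9.49938040e-01,  3.12438159e-01, -3.42164432e-04],
       [ 3.12438164e-01, -9.49935735e-01,  2.11966487e-03],
       [ 3.37229968e-04, -2.12045552e-03, -9.99997695e-01]]), 'wrist_force': array([ 0.61072827,  0.83702426, -0.0118313 ]), 'ft_torque': array([ 0.04594654,  0.05522305, -0.01871511]), 'gripper_width': 85.31437401067467}
```

View pics/top0.png

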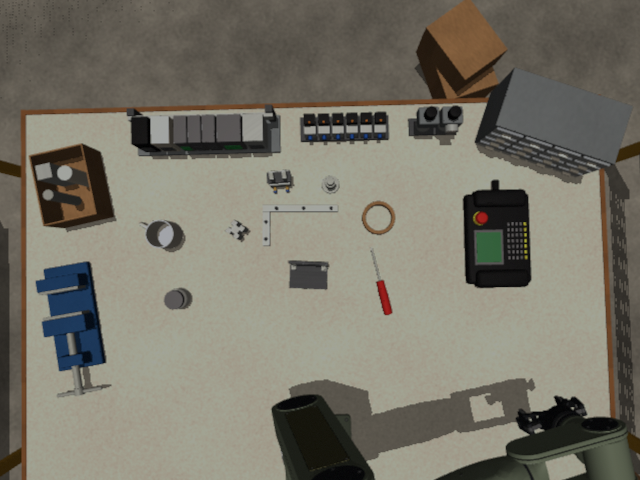

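View pics/scene0.png

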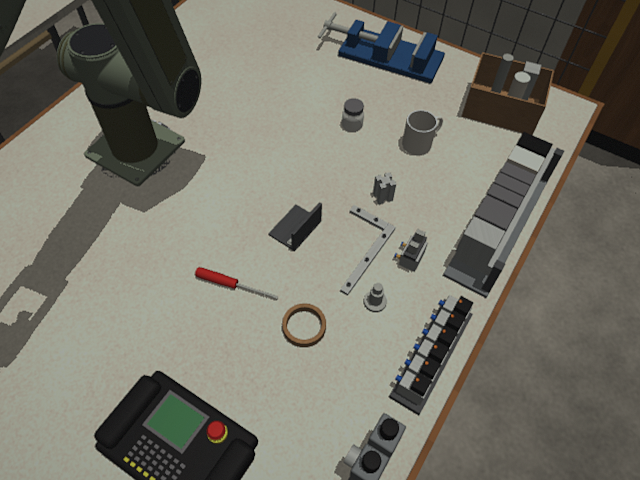

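The top view shows the target at about (308,275) with its upright foot edge near v=263. The stops' corner is near (268,210), and the screwdriver is to the right at (380,285). I'll enlarge both.

Run:
```python
from h import *
crop('top0',220,190,360,300,5.5,'c0.png')
f=load('top0');W=world(f)
# depth-based points
m=(W[...,2]>4)&(W[...,2]<100)
for name,(u0,v0,u1,v1) in dict(t=(284,255,334,295),s=(256,200,344,250)).items():
    for h0,h1 in ((4,9.5),(9.5,15),(60,90)):
        s=np.zeros_like(m);s[v0:v1,u0:u1]=1;s&=(W[...,2]>h0)&(W[...,2]<h1)
        p=W[s][:,:2].astype(np.float32)
        if len(p)>10: print(name,h0,h1,len(p),cv2.minAreaRect(p),cv2.boxPoints(cv2.minAreaRect(p)).round(0).tolist(),np.median(W[s][:,2]))
```

```text
t 4 9.5 596 ((503.7170715332031, 12.202911376953125), (145.556640625, 111.98429107666016), 86.16386413574219) [[443.0, -57.0], [555.0, -64.0], [564.0, 81.0], [453.0, 89.0]] 6.536999360824666
t 9.5 15 201 ((505.0513916015625, 12.739246368408203), (108.75079345703125, 79.12594604492188), 86.6292495727539) [[462.0, -39.0], [541.0, -44.0], [548.0, 65.0], [469.0, 69.0]] 10.96555893660502
t 60 90 115 ((540.1624145507812, 10.308692932128906), (106.2986068725586, 7.9665141105651855), 85.98914337158203) [[532.0, -42.0], [540.0, -43.0], [548.0, 63.0], [540.0, 64.0]] 74.00408135207522
s 4 9.5 471 ((650.5127563476562, 36.26746368408203), (255.6981201171875, 144.20172119140625), 88.55442810058594) [[575.0, -90.0], [719.0, -93.0], [726.0, 162.0], [582.0, 166.0]] 5.946211430876701
s 9.5 15 399 ((650.2213134765625, 34.486419677734375), (216.9390411376953, 114.45536041259766), 88.6198501586914) [[590.0, -73.0], [705.0, -75.0], [710.0, 142.0], [596.0, 144.0]] 11.869109384399053
```

View pics/c0.png

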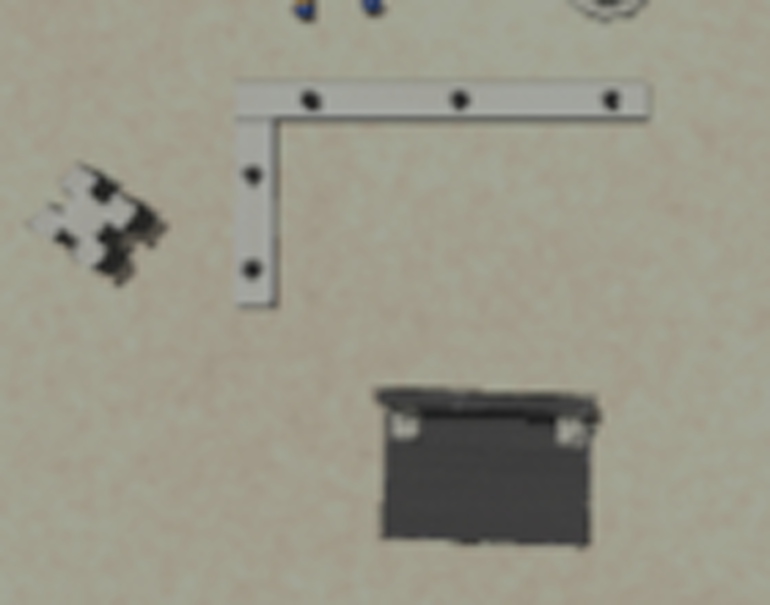

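```bash
cat >> h.py <<'E'
def plan(p,yaw):
    "shift/turn from measured pose to TCP p with tool x at world yaw deg, tool down"
    s=ctrl.sense();R=s['orientation'];c,n=np.cos(np.radians(yaw)),np.sin(np.radians(yaw))
    G=np.array([[c,n,0],[n,-c,0],[0,0,-1.]])
    print('pos',s['eef_pos'].round(1),'yaw',np.degrees(np.arctan2(R[1,0],R[0,0])).round(2),'t',s['clock'],'F',s['wrist_force'].round(1),'w',s['gripper_width'].round(1))
    print('shift',(R.T@(np.array(p)-s['eef_pos'])).round(1),'turn',np.degrees(cv2.Rodrigues(R.T@G)[0].ravel()).round(2))
E
python3 - <<'E'
from h import *
f=load('top0')
P=lambda u,v,h:onplane(f,220+u/5.5,190+v/5.5,h)[:2].round(1)
print('corner',P(277,118,12),'long end',P(649,118,12),'short end',P(277,305,12),'outer',P(235,80,12),P(235,307,12))
print('plate front',P(381,540,8),P(589,545,8),'back',P(386,410,8))
print('foot top',P(376,390,75),P(598,400,75))
fs=load('scene0');W=world(fs)
m=np.zeros((480,640),bool);m[195:255,262:328]=1
for h0,h1 in ((5,11),(72,80),(20,65)):
    q=W[m&(W[...,2]>h0)&(W[...,2]<h1)]
    r=cv2.minAreaRect(q[:,:2].astype(np.float32));print(h0,len(q),r,cv2.boxPoints(r).round(0).tolist())
m[:]=0;m[200:300,335:400]=1
q=W[m&(W[...,2]>10)&(W[...,2]<14)];r=cv2.minAreaRect(q[:,:2].astype(np.float32));print('stops',r,cv2.boxPoints(r).round(0).tolist())
plan([470,10,250],-4)
E
python3 - <<'E'
import sys;sys.path.insert(0,'.')
import os;os.chdir('.')
from h import *
crop('scene0',255,190,405,300,5.3,'c1.png')
E
```

```text
corner [690.3 120. ] long end [685.2 -77.8] short end [590.9 122.1] outer [711.2 142. ] [590.4 144.4]
plate front [465.  70.] [459.6 -40.2] back [533.7  65.8]
foot top [545.   64.9] [537.2 -47.5]
5 537 ((504.16162109375, 21.389968872070312), (141.3327178955078, 146.27886962890625), 31.130252838134766) [[406.0, 47.0], [481.0, -78.0], [602.0, -5.0], [527.0, 121.0]]
72 105 ((537.9520874023438, 12.12417984008789), (109.63378143310547, 9.994744300842285), 86.11710357666016) [[529.0, -42.0], [539.0, -43.0], [547.0, 66.0], [537.0, 67.0]]
20 323 ((540.5862426757812, 11.892303466796875), (113.53987121582031, 9.793855667114258), 82.43977355957031) [[528.0, -44.0], [538.0, -45.0], [553.0, 68.0], [543.0, 69.0]]
stops ((691.0802001953125, 64.81222534179688), (129.7273712158203, 279.26141357421875), 25.218097686767578) [[573.0, 163.0], [692.0, -89.0], [809.0, -34.0], [690.0, 219.0]]Traceback (most recent call last):
  File "<stdin>", line 14, in <module>
  File "h.py", line 20, in plan
    print('pos',s['eef_pos'].round(1),'yaw',np.degrees(np.arctan2(R[1,0],R[0,0])).round(2),'t',s['clock'],'F',s['wrist_force'].round(1),'w',s['gripper_width'].round(1))
                                                                                                                                            ^^^^^^^^^^^^^^^^^^^^^^^^
AttributeError: 'float' object has no attribute 'round'
```

View pics/c1.png

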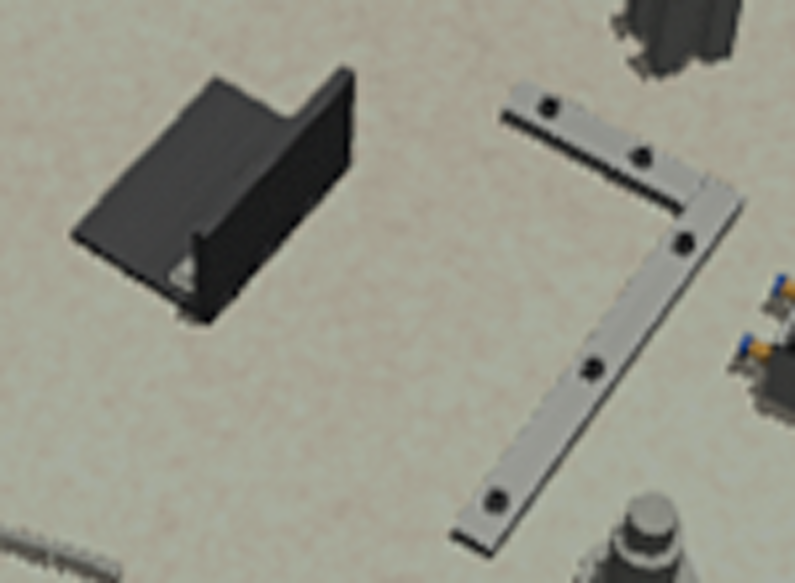

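```bash
sed -i "s/s\['gripper_width'\].round(1)/round(float(s['gripper_width']),1)/" h.py
python3 - <<'E'
from h import *
plan([490,11,250],-4)
E
```

```text
pos [ 179.6 -545.7  302.8] yaw 18.21 t 0.1 F [ 0.6  0.8 -0. ] w 85.3
shift [ 468.8 -431.7   53.9] turn [-0.12  0.   22.21]
```

Emit:
play_rows:
  targets:
    - {"x": 58, "y": -54, "z": 0, "wz": 4, "grip": 50}
    - {"x": 117, "y": -108, "z": 0, "wz": 8, "grip": 50}
    - {"x": 175, "y": -162, "z": 0, "wz": 12, "grip": 50}
    - {"x": 234, "y": -216, "z": 0, "wz": 16, "grip": 50}
    - {"x": 280, "y": -258, "z": 0, "wz": 22.2, "grip": 50}

```text
validation failed for argument at $.ta...
```

Run:
```python
from h import *
plan([485,11,220],-4)
```

```text
pos [ 179.6 -545.7  302.8] yaw 18.21 t 0.1 F [ 0.6  0.8 -0. ] w 85.3
shift [ 464.1 -433.2   83.9] turn [-0.12  0.   22.21]
```

Emit:
play_rows:
  targets:
    - {"grip": 50, "x": 40, "y": -37, "z": 0, "wx": 0, "wy": 0, "wz": 4}
    - {"grip": 50, "x": 80, "y": -75, "z": 0, "wx": 0, "wy": 0, "wz": 9}
    - {"grip": 50, "x": 120, "y": -112, "z": 0, "wx": 0, "wy": 0, "wz": 13}
    - {"grip": 50, "x": 160, "y": -149, "z": 0, "wx": 0, "wy": 0, "wz": 18}
    - {"grip": 50, "x": 200, "y": -186, "z": 0, "wx": 0, "wy": 0, "wz": 22.2}

```text
clock: 0.72
eef_pos: [311.9, -305.2, 303.5]
orientation: [[0.997, -0.073, -0.0], [-0.073, -0.997, 0.001], [-0.0, -0.001, -1.0]]
wrist_force: [0.6, -0.0, -0.1]
gripper_width: 49.7
```

Run:
```python
from h import *
plan([485,11,220],-4)
```

```text
pos [ 311.9 -305.2  303.5] yaw -4.17 t 0.725 F [ 0.6 -0.  -0.1] w 49.7
shift [ 149.6 -327.9   83.7] turn [-0.03  0.   -0.17]
```

Emit:
play_rows:
  targets:
    - {"grip": 50, "x": 25, "y": -50, "z": 10, "wx": 0, "wy": 0, "wz": 0}
    - {"grip": 50, "x": 48, "y": -105, "z": 25, "wx": 0, "wy": 0, "wz": 0}
    - {"grip": 50, "x": 71, "y": -160, "z": 42, "wx": 0, "wy": 0, "wz": 0}
    - {"grip": 50, "x": 95, "y": -215, "z": 55, "wx": 0, "wy": 0, "wz": 0}
    - {"grip": 50, "x": 118, "y": -270, "z": 68, "wx": 0, "wy": 0, "wz": 0}

```text
clock: 1.35
eef_pos: [448.4, -44.0, 235.3]
orientation: [[0.998, -0.07, 0.0], [-0.07, -0.998, -0.0], [0.0, 0.0, -1.0]]
wrist_force: [1.2, -1.0, -0.7]
gripper_width: 49.8
```

Run:
```python
from h import *
plan([495,11,200],-4)
```

```text
pos [448.4 -44.  235.3] yaw -3.99 t 1.35 F [ 1.2 -1.  -0.7] w 49.8
shift [ 42.6 -58.1  35.3] turn [ 0.01 -0.01  0.01]
```

Emit:
play_rows:
  targets:
    - {"grip": 50, "x": 20, "y": -29, "z": 10, "wx": 0, "wy": 0, "wz": 0}
    - {"grip": 50, "x": 42, "y": -58, "z": 35, "wx": 0, "wy": 0, "wz": 0}
    - {"grip": 50, "x": 43, "y": -58, "z": 75, "wx": 0, "wy": 0, "wz": 0}
    - {"grip": 50, "x": 43, "y": -58, "z": 98, "wx": 0, "wy": 0, "wz": 0}
    - {"grip": 50, "x": 43, "y": -58, "z": 98, "wx": 0, "wy": 0, "wz": 0}

```text
clock: 1.98
eef_pos: [492.8, 9.4, 135.5]
orientation: [[0.998, -0.069, -0.006], [-0.069, -0.998, 0.001], [-0.006, -0.001, -1.0]]
wrist_force: [0.7, -0.1, 0.0]
gripper_width: 50.0
```

Run:
```python
from h import *
plan([505,11,135],-4)
f=grab('scene','s1.png'); grab('wrist','w1.png')
crop('s1',220,120,380,260,5,'s1c.png')
W=world(f)
# lowest points of fingers
```

```text
pos [492.8   9.4 135.5] yaw -3.97 t 1.975 F [ 0.7 -0.1  0. ] w 50.0
shift [12.  -2.4  0.4] turn [-0.03  0.36  0.03]
```

View pics/s1c.png

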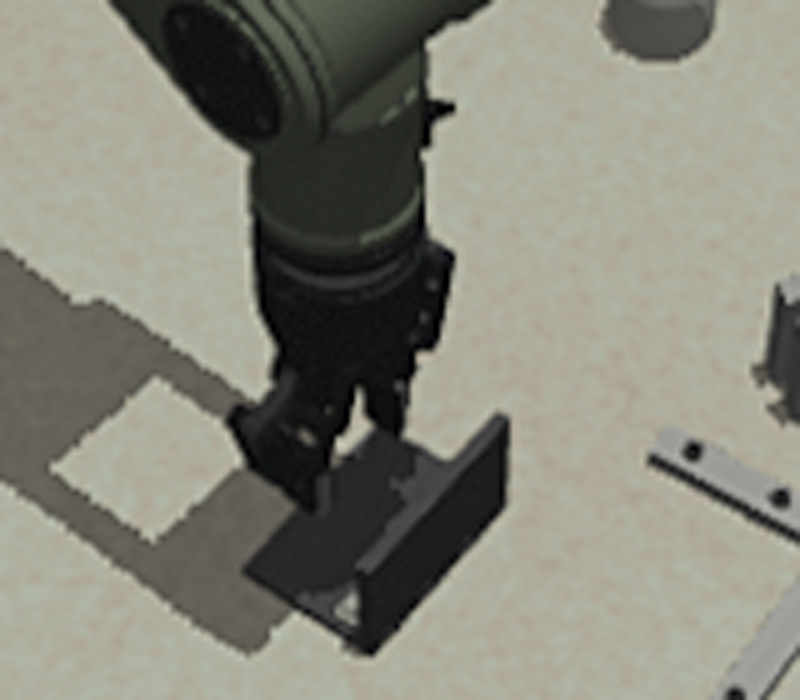

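View pics/w1.png

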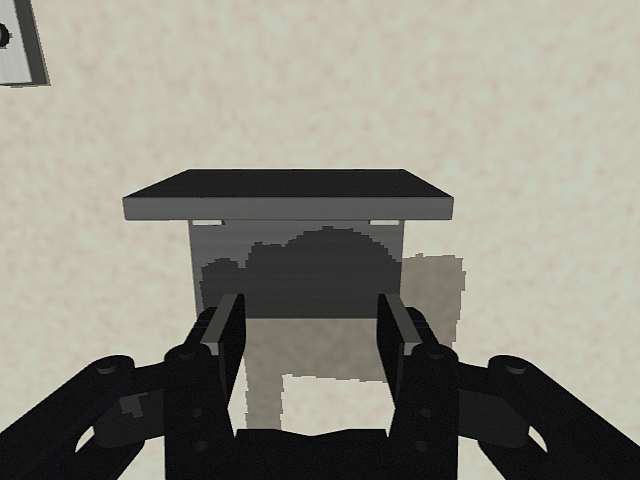

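Emit:
play_rows:
  targets:
    - {"grip": 50, "x": 10, "y": -2, "z": 3, "wx": 0, "wy": 0, "wz": 0}
    - {"grip": 50, "x": 20, "y": -4, "z": 5, "wx": 0, "wy": 0, "wz": 0}
    - {"grip": 50, "x": 26, "y": -4, "z": 5, "wx": 0, "wy": 0, "wz": 0}
    - {"grip": 50, "x": 32, "y": -4, "z": 5, "wx": 0, "wy": 0, "wz": 0}
    - {"grip": 50, "x": 37, "y": -4, "z": 5, "wx": 0, "wy": 0, "wz": 0}

```text
clock: 2.7
eef_pos: [532.4, 10.4, 132.9]
orientation: [[0.998, -0.07, -0.0], [-0.07, -0.998, 0.0], [-0.0, -0.0, -1.0]]
wrist_force: [-1.4, 0.4, 0.3]
gripper_width: 49.8
```

Run:
```python
from h import *
plan([505,11,135],-4)
f=grab('scene','s2.png'); 
crop('s2',220,120,380,260,5,'s2c.png')
```

```text
pos [532.4  10.4 132.9] yaw -3.99 t 2.7 F [-1.4  0.4  0.3] w 49.8
shift [-27.4   1.3  -2.1] turn [-0.    0.02  0.01]
```

View pics/s2c.png

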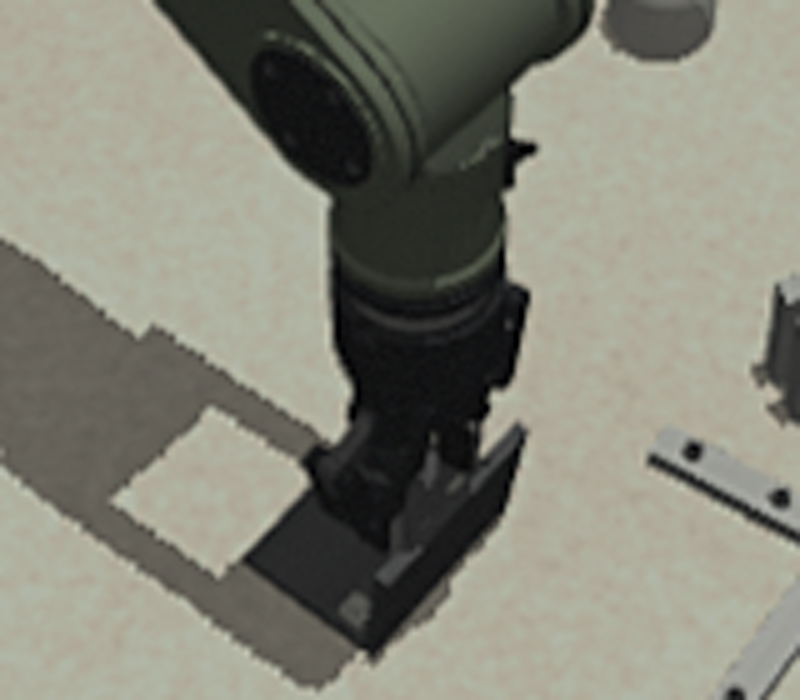

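Emit:
play_rows:
  targets:
    - {"grip": 50, "x": 5, "y": 0, "z": 0, "wx": 0, "wy": 0, "wz": 0}
    - {"grip": 50, "x": 10, "y": 0, "z": 1, "wx": 0, "wy": 0, "wz": 0}
    - {"grip": 50, "x": 15, "y": 0, "z": 3, "wx": 0, "wy": 0, "wz": 0}
    - {"grip": 50, "x": 20, "y": 0, "z": 5, "wx": 0, "wy": 0, "wz": 0}
    - {"grip": 50, "x": 25, "y": 0, "z": 8, "wx": 0, "wy": 0, "wz": 0}

```text
clock: 3.38
eef_pos: [557.7, 8.6, 124.8]
orientation: [[0.998, -0.07, 0.001], [-0.07, -0.998, -0.0], [0.001, 0.0, -1.0]]
wrist_force: [-0.2, -0.6, 0.1]
gripper_width: 49.7
```

Run:
```python
from h import *
plan([505,11,135],-4)
f=grab('scene','s3.png'); 
crop('s3',220,120,380,260,5,'s3c.png')
```

```text
pos [557.7   8.6 124.8] yaw -3.99 t 3.375 F [-0.2 -0.6  0.1] w 49.7
shift [-52.7   1.2 -10.2] turn [ 0.   -0.04  0.01]
```

View pics/s3c.png

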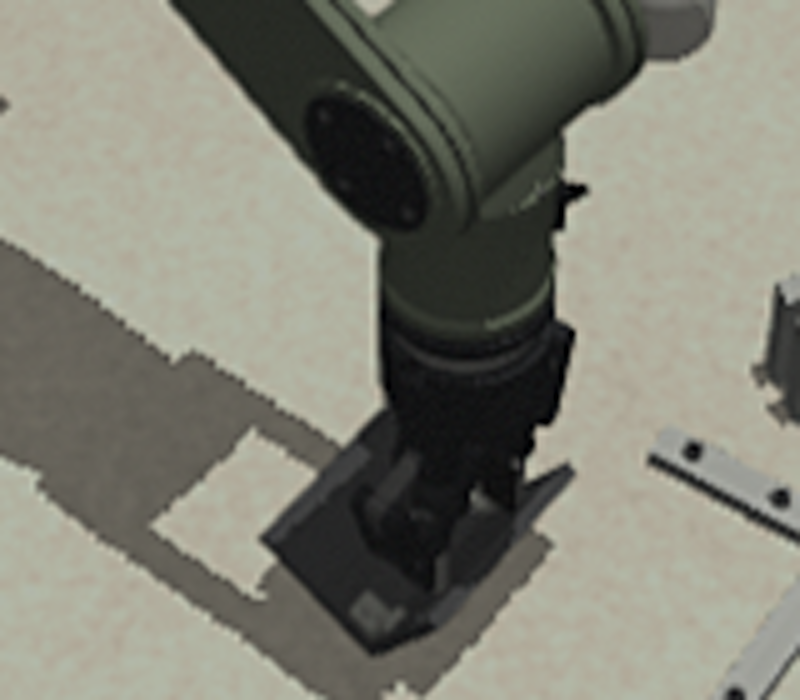

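Emit:
play_rows:
  targets:
    - {"grip": 50, "x": 5, "y": 0, "z": 3, "wx": 0, "wy": 0, "wz": 0}
    - {"grip": 50, "x": 9, "y": 0, "z": 7, "wx": 0, "wy": 0, "wz": 0}
    - {"grip": 50, "x": 13, "y": 0, "z": 11, "wx": 0, "wy": 0, "wz": 0}
    - {"grip": 50, "x": 17, "y": 0, "z": 15, "wx": 0, "wy": 0, "wz": 0}
    - {"grip": 50, "x": 20, "y": 0, "z": 17, "wx": 0, "wy": 0, "wz": 0}

```text
clock: 4.05
eef_pos: [577.1, 7.2, 107.4]
orientation: [[0.998, -0.07, -0.001], [-0.07, -0.998, 0.0], [-0.001, -0.0, -1.0]]
wrist_force: [-0.7, -0.8, 0.6]
gripper_width: 49.9
```

Run:
```python
from h import *
plan([505,11,135],-4)
f=grab('scene','s4.png'); 
crop('s4',220,120,380,260,5,'s4c.png')
```

```text
pos [577.1   7.2 107.4] yaw -4.0 t 4.05 F [-0.7 -0.8  0.6] w 49.9
shift [-72.2   1.3 -27.6] turn [-0.    0.03  0.  ]
```

View pics/s4c.png

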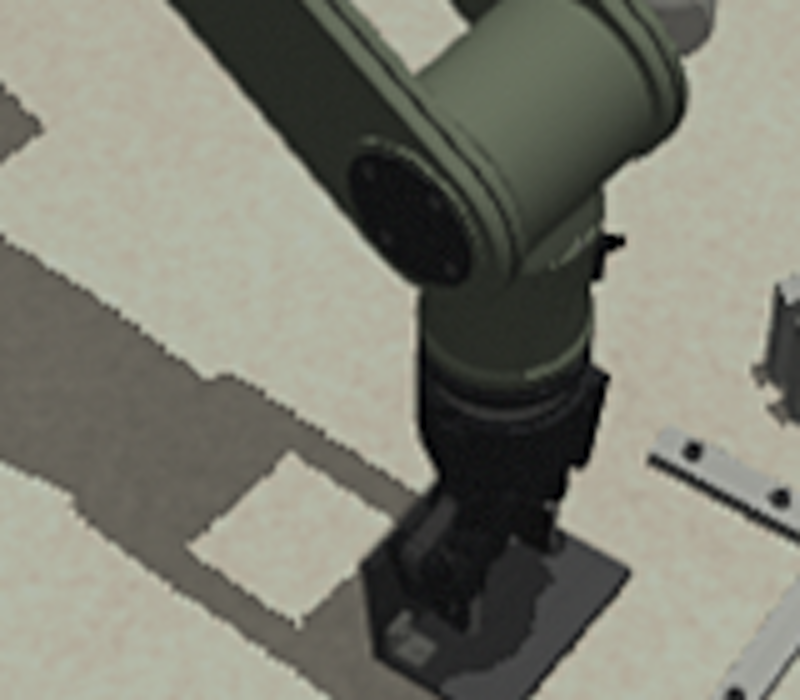

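It stands on its foot, with the heel not shifted. Next I'll raise the fingers out and go round to the front.

Emit:
play_rows:
  targets:
    - {"grip": 50, "x": 0, "y": 0, "z": -30, "wx": 0, "wy": 0, "wz": 0}
    - {"grip": 50, "x": 0, "y": 0, "z": -70, "wx": 0, "wy": 0, "wz": 0}
    - {"grip": 50, "x": -20, "y": 0, "z": -75, "wx": 0, "wy": 0, "wz": -1}
    - {"grip": 50, "x": -60, "y": 0, "z": -75, "wx": 0, "wy": 0, "wz": -2.7}
    - {"grip": 50, "x": -95, "y": 0, "z": -75, "wx": 0, "wy": 0, "wz": -2.7}

```text
clock: 4.72
eef_pos: [481.2, 14.0, 183.1]
orientation: [[1.0, -0.022, 0.0], [-0.022, -1.0, -0.0], [0.0, 0.0, -1.0]]
wrist_force: [-0.1, -0.3, 0.4]
gripper_width: 50.0
```

Run:
```python
from h import *
f=grab('scene','s5.png');crop('s5',255,190,405,300,5.3,'s5c.png')
f=grab('top','t5.png');crop('t5',220,190,360,300,5.5,'t5c.png')
plan([505,10,90],-1.35)
```

```text
pos [478.3  14.6 181.8] yaw -1.28 t 4.825 F [ 0.2 -0.1 -0.2] w 50.1
shift [27.3  4.  91.6] turn [-0.04  0.29  0.07]
```

View pics/s5c.png

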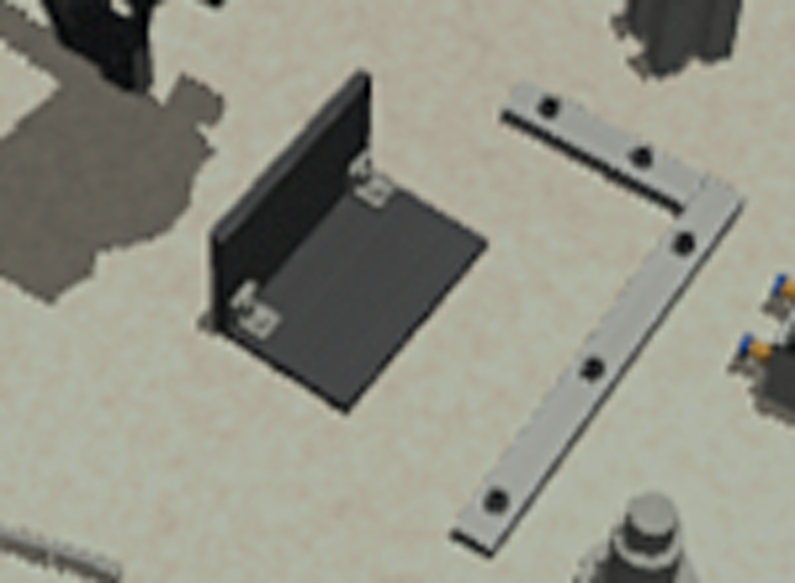

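View pics/t5c.png

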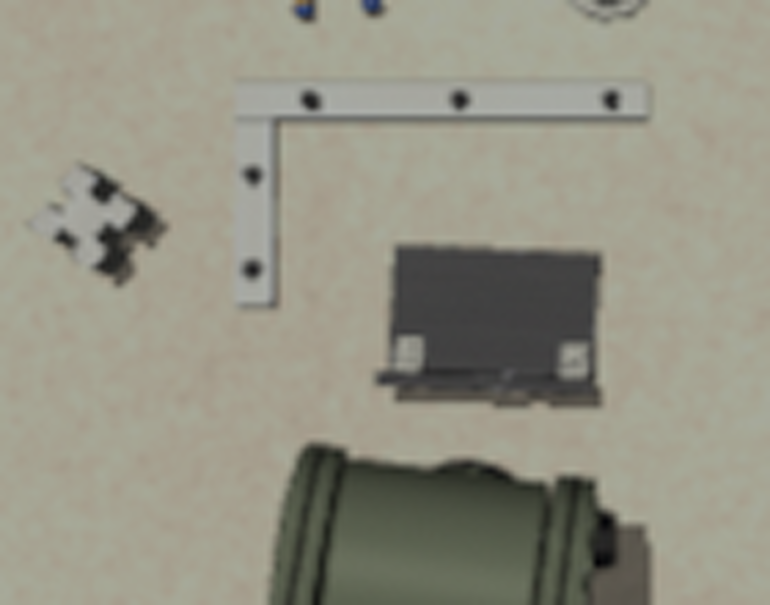

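```bash
cat >> h.py <<'E'
C=np.array([690.3,120.0]);YS=-1.35
def instop(p):
    a=np.radians(YS);d=np.array(p)[:2]-C;return np.array([np.cos(a)*d[0]+np.sin(a)*d[1],-np.sin(a)*d[0]+np.cos(a)*d[1]]).round(1)
E
python3 - <<'E'
from h import *
f=load('t5')
for n,u,v,h in (('BL',397,246,8),('BR',600,253,8),('FLtop',378,375,80),('FRtop',597,385,80)):
    p=onplane(f,220+u/5.5,190+v/5.5,h)[:2];print(n,p.round(1),instop(p))
E
```

```text
BL [620.7  58.1] [-68.1 -63.6]
BR [614.3 -49.9] [ -72.  -171.6]
FLtop [552.6  63.3] [-136.3  -59.9]
FRtop [544.8 -47.2] [-141.5 -170.6]
```

Emit:
play_rows:
  targets:
    - {"grip": 50, "x": 12, "y": 5, "z": 25, "wx": 0, "wy": 0, "wz": 0}
    - {"grip": 50, "x": 22, "y": 6, "z": 60, "wx": 0, "wy": 0, "wz": 0}
    - {"grip": 50, "x": 22, "y": 6, "z": 90, "wx": 0, "wy": 0, "wz": 0}
    - {"grip": 50, "x": 30, "y": 6, "z": 92, "wx": 0, "wy": 0, "wz": 0}
    - {"grip": 50, "x": 45, "y": 6, "z": 92, "wx": 0, "wy": 0, "wz": 0}

```text
clock: 5.45
eef_pos: [528.5, 6.7, 91.6]
orientation: [[1.0, -0.023, 0.001], [-0.023, -1.0, -0.0], [0.001, 0.0, -1.0]]
wrist_force: [-2.5, -3.1, 0.3]
gripper_width: 50.0
```

Emit:
play_rows:
  targets:
    - {"grip": 50, "x": 8, "y": 0, "z": 0, "wx": 0, "wy": 0, "wz": 0}
    - {"grip": 50, "x": 16, "y": 0, "z": 0, "wx": 0, "wy": 0, "wz": 0}
    - {"grip": 50, "x": 24, "y": 0, "z": 0, "wx": 0, "wy": 0, "wz": 0}
    - {"grip": 50, "x": 30, "y": 0, "z": 0, "wx": 0, "wy": 0, "wz": 0}
    - {"grip": 50, "x": 36, "y": 0, "z": 0, "wx": 0, "wy": 0, "wz": 0}

```text
clock: 6.08
eef_pos: [563.3, 6.1, 90.9]
orientation: [[1.0, -0.022, -0.0], [-0.022, -1.0, 0.0], [-0.0, -0.0, -1.0]]
wrist_force: [-2.3, 0.4, 1.5]
gripper_width: 49.6
```

Run:
```python
from h import *
plan([505,10,90],-1.35)
f=grab('scene','s6.png');crop('s6',255,150,405,290,5.3,'s6c.png')
```

```text
pos [563.3   6.1  90.9] yaw -1.29 t 6.075 F [-2.3  0.4  1.5] w 49.6
shift [-58.4  -2.6   0.9] turn [-0.    0.02  0.06]
```

View pics/s6c.png

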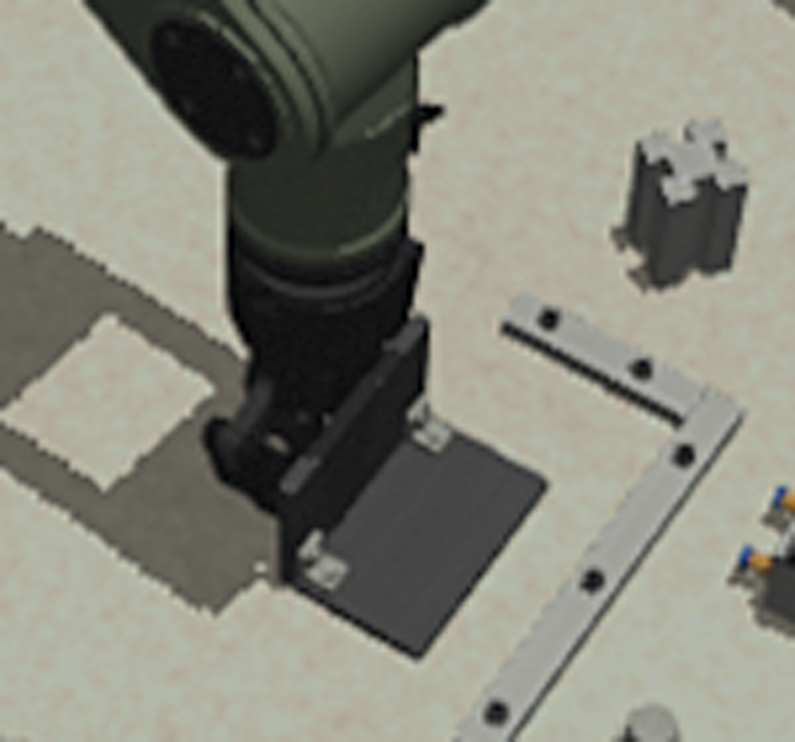

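Emit:
play_rows:
  targets:
    - {"grip": 50, "x": 7, "y": 0, "z": 0, "wx": 0, "wy": 0, "wz": 0}
    - {"grip": 50, "x": 14, "y": 0, "z": 0, "wx": 0, "wy": 0, "wz": 0}
    - {"grip": 50, "x": 20, "y": 0, "z": 0, "wx": 0, "wy": 0, "wz": 0}
    - {"grip": 50, "x": 25, "y": 0, "z": 0, "wx": 0, "wy": 0, "wz": 0}
    - {"grip": 50, "x": 29, "y": 0, "z": 0, "wx": 0, "wy": 0, "wz": 0}

```text
clock: 6.75
eef_pos: [592.4, 5.4, 90.9]
orientation: [[1.0, -0.023, -0.0], [-0.023, -1.0, 0.0], [-0.0, -0.0, -1.0]]
wrist_force: [-2.8, -0.1, 0.5]
gripper_width: 49.7
```

Emit:
play_rows:
  targets:
    - {"grip": 50, "x": -20, "y": 0, "z": 0, "wx": 0, "wy": 0, "wz": 0}
    - {"grip": 50, "x": -60, "y": 0, "z": -20, "wx": 0, "wy": 0, "wz": 0}
    - {"grip": 50, "x": -90, "y": 0, "z": -70, "wx": 0, "wy": 0, "wz": 0}
    - {"grip": 50, "x": -90, "y": 0, "z": -90, "wx": 0, "wy": 0, "wz": 0}
    - {"grip": 50, "x": -90, "y": 0, "z": -90, "wx": 0, "wy": 0, "wz": 0}

```text
clock: 7.38
eef_pos: [504.2, 7.1, 183.6]
orientation: [[1.0, -0.023, 0.007], [-0.023, -1.0, -0.001], [0.007, 0.001, -1.0]]
wrist_force: [0.1, 0.3, -0.3]
gripper_width: 50.0
```

Run:
```python
from h import *
plan([630,-80,180],88.65)
f=grab('top','t7.png');crop('t7',220,190,360,300,5.5,'t7c.png')
```

```text
pos [504.2   7.1 183.6] yaw -1.29 t 7.375 F [ 0.1  0.3 -0.3] w 50.0
shift [127.7  84.2   4.6] turn [  0.37  -0.29 -89.94]
```

View pics/t7c.png

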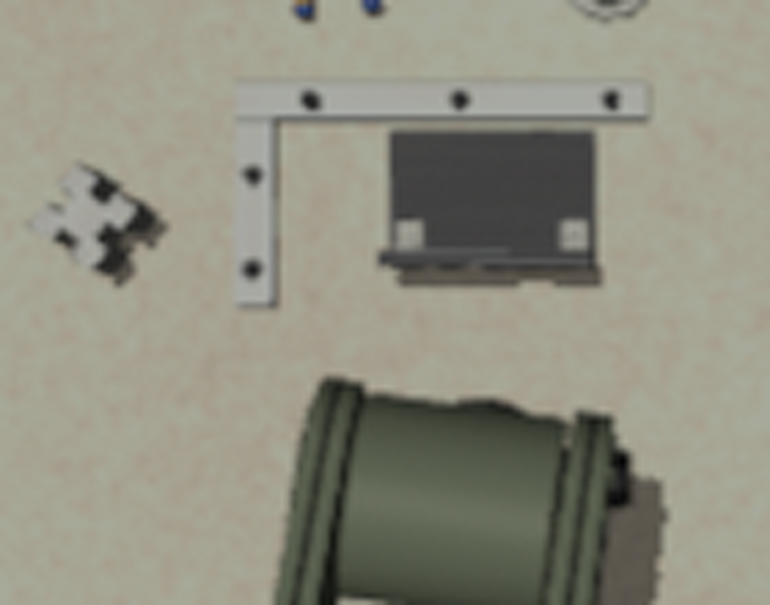

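Emit:
play_rows:
  targets:
    - {"grip": 40, "x": 0, "y": 18, "z": 0, "wx": 0, "wy": 0, "wz": -10}
    - {"grip": 40, "x": 10, "y": 40, "z": 0, "wx": 0, "wy": 0, "wz": -20}
    - {"grip": 40, "x": 25, "y": 60, "z": 0, "wx": 0, "wy": 0, "wz": -30}
    - {"grip": 40, "x": 40, "y": 80, "z": 0, "wx": 0, "wy": 0, "wz": -40}
    - {"grip": 40, "x": 55, "y": 89, "z": 0, "wx": 0, "wy": 0, "wz": -50}

```text
clock: 8.05
eef_pos: [555.2, -83.8, 178.8]
orientation: [[0.656, 0.754, -0.003], [0.754, -0.656, 0.001], [-0.001, -0.002, -1.0]]
wrist_force: [0.0, -0.0, -0.1]
gripper_width: 39.8
```

Run:
```python
from h import *
plan([632,-88,183],88.65)
```

```text
pos [555.2 -83.8 178.8] yaw 48.97 t 8.05 F [ 0.  -0.  -0.1] w 39.8
shift [47.2 60.7 -4.4] turn [-1.600e-01  2.000e-02 -3.968e+01]
```

Emit:
play_rows:
  targets:
    - {"grip": 40, "x": 12, "y": 15, "z": 0, "wx": 0, "wy": 0, "wz": -10}
    - {"grip": 40, "x": 24, "y": 30, "z": 0, "wx": 0, "wy": 0, "wz": -20}
    - {"grip": 40, "x": 36, "y": 46, "z": 0, "wx": 0, "wy": 0, "wz": -30}
    - {"grip": 40, "x": 47, "y": 61, "z": 20, "wx": 0, "wy": 0, "wz": -39.7}
    - {"grip": 40, "x": 47, "y": 61, "z": 60, "wx": 0, "wy": 0, "wz": -39.7}

```text
clock: 8.68
eef_pos: [634.8, -88.4, 120.5]
orientation: [[0.027, 1.0, 0.005], [1.0, -0.027, -0.001], [-0.001, 0.005, -1.0]]
wrist_force: [0.0, -0.1, 0.6]
gripper_width: 39.9
```

Run:
```python
from h import *
plan([632,-88,88],88.65)
f=grab('scene','s8.png');crop('s8',285,170,435,300,5.3,'s8c.png')
```

```text
pos [634.8 -88.4 120.5] yaw 88.47 t 8.675 F [ 0.  -0.1  0.6] w 39.9
shift [ 0.3 -3.  32.5] turn [ 0.27  0.06 -0.18]
```

View pics/s8c.png

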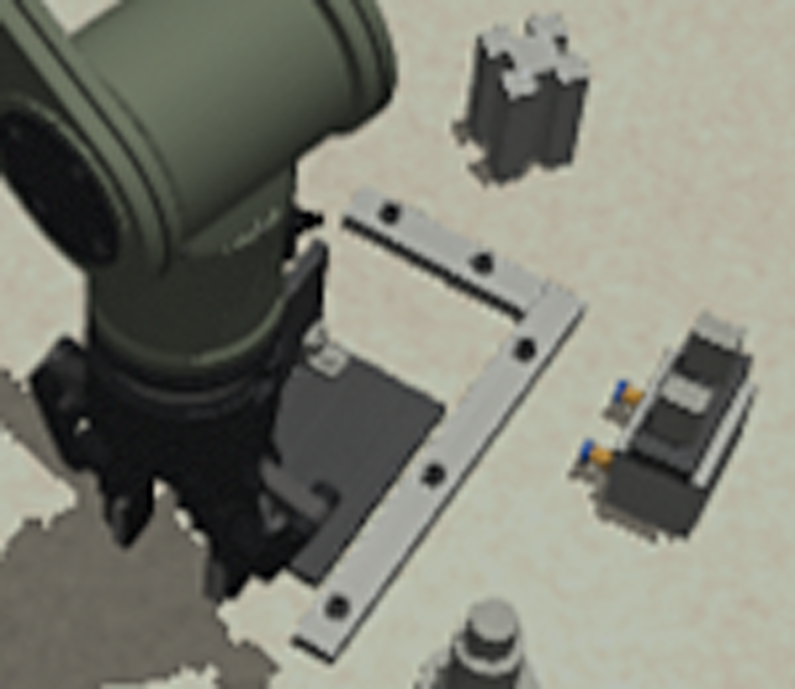

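```bash
cat >> h.py <<'E'
def planroll(p,yaw,roll):
    s=ctrl.sense();R=s['orientation'];c,n=np.cos(np.radians(yaw)),np.sin(np.radians(yaw))
    G=np.array([[c,n,0],[n,-c,0],[0,0,-1.]])@cv2.Rodrigues(np.radians([roll,0,0.]))[0]
    print('pos',s['eef_pos'].round(1),'t',s['clock'],'F',s['wrist_force'].round(1),'R',R.round(3).tolist())
    print('shift',(R.T@(np.array(p)-s['eef_pos'])).round(1),'turn',np.degrees(cv2.Rodrigues(R.T@G)[0].ravel()).round(2))
E
python3 - <<'E'
from h import *
planroll([649,-85,96],88.65,12)
f=load('t7')
for n,u,v,h in (('BL',390,131,8),('BR',594,131,8)):
    p=onplane(f,220+u/5.5,190+v/5.5,h)[:2];print(n,p.round(1),instop(p))
E
```

```text
pos [629.1 -87.  112.4] t 8.725 F [-2.9  1.4 -3.2] R [[0.028, 1.0, -0.01], [1.0, -0.028, 0.003], [0.003, -0.01, -1.0]]
shift [ 2.5 20.  16.3] turn [11.44 -0.17 -0.23]
BL [682.2  60.4] [ -6.7 -59.8]
BR [679.4 -48.3] [  -6.9 -168.5]
```

Emit:
play_rows:
  targets:
    - {"grip": 40, "x": 0, "y": 8, "z": 5, "wx": 6, "wy": 0, "wz": 0}
    - {"grip": 40, "x": 0, "y": 17, "z": 12, "wx": 12, "wy": 0, "wz": 0}
    - {"grip": 40, "x": 0, "y": 17, "z": 16, "wx": 12, "wy": 0, "wz": 0}
    - {"grip": 40, "x": 0, "y": 17, "z": 16, "wx": 12, "wy": 0, "wz": 0}

```text
clock: 9.22
eef_pos: [647.8, -87.9, 103.3]
orientation: [[0.028, 0.977, -0.21], [1.0, -0.027, 0.007], [0.001, -0.21, -0.978]]
wrist_force: [1.1, -0.2, -0.2]
gripper_width: 40.2
```

Run:
```python
from h import *
planroll([649,-85,88],88.65,12)
f=grab('scene','s9.png');crop('s9',285,170,435,300,5.3,'s9c.png')
```

```text
pos [647.8 -87.9 103.3] t 9.225 F [ 1.1 -0.2 -0.2] R [[0.028, 0.977, -0.21], [1.0, -0.027, 0.007], [0.001, -0.21, -0.978]]
shift [ 2.9  4.3 14.7] turn [-0.12 -0.09 -0.23]
```

View pics/s9c.png

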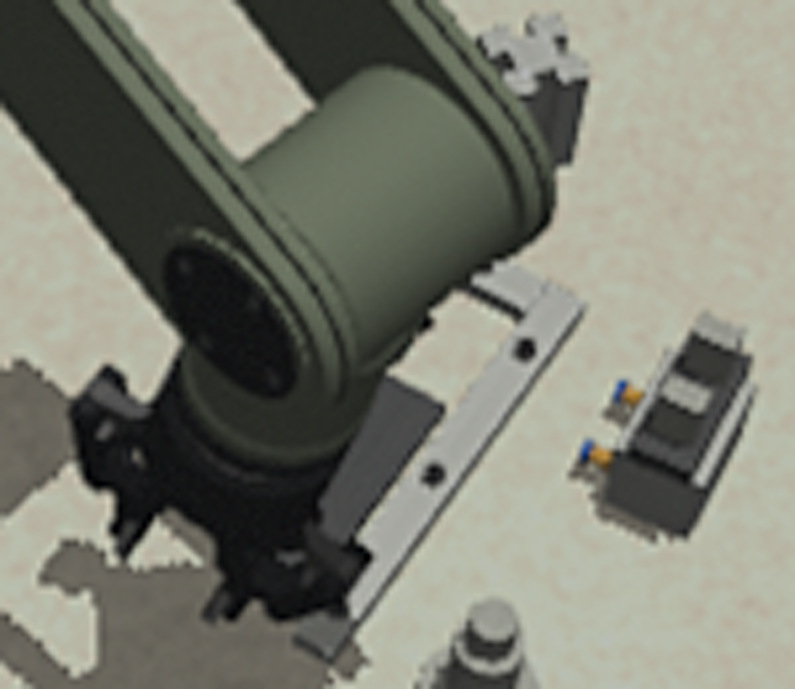

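Emit:
play_rows:
  targets:
    - {"grip": 40, "x": 1, "y": 2, "z": 8, "wx": 0, "wy": 0, "wz": 0}
    - {"grip": 40, "x": 2, "y": 4, "z": 15, "wx": 0, "wy": 0, "wz": 0}
    - {"grip": 40, "x": 3, "y": 5, "z": 17, "wx": 0, "wy": 0, "wz": 0}
    - {"grip": 40, "x": 3, "y": 5, "z": 18, "wx": 0, "wy": 0, "wz": 0}
    - {"grip": 40, "x": 3, "y": 5, "z": 18, "wx": 0, "wy": 0, "wz": 0}

```text
clock: 9.9
eef_pos: [650.3, -85.2, 86.3]
orientation: [[0.028, 0.978, -0.208], [1.0, -0.027, 0.006], [-0.0, -0.208, -0.978]]
wrist_force: [0.6, -0.3, -0.7]
gripper_width: 39.9
```

Run:
```python
from h import *
planroll([649,-85,82],88.65,12)
f=grab('wrist','w10.png')
```

```text
pos [650.3 -85.2  86.3] t 9.9 F [ 0.6 -0.3 -0.7] R [[0.028, 0.978, -0.208], [1.0, -0.027, 0.006], [-0.0, -0.208, -0.978]]
shift [ 0.2 -0.4  4.5] turn [ 0.01 -0.05 -0.23]
```

View pics/w10.png

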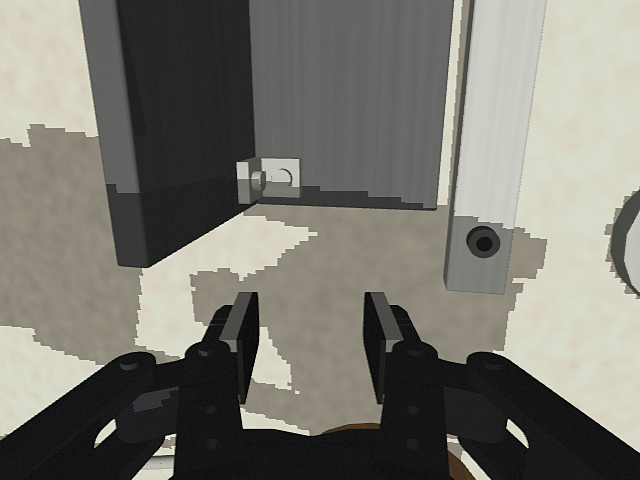

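Emit:
play_rows:
  targets:
    - {"grip": 40, "x": 0, "y": 0, "z": 2, "wx": 0, "wy": 0, "wz": 0}
    - {"grip": 40, "x": 0, "y": 0, "z": 3, "wx": 0, "wy": 0, "wz": 0}
    - {"grip": 40, "x": 0, "y": 0, "z": 3, "wx": 0, "wy": 0, "wz": 0}

```text
clock: 10.32
eef_pos: [649.4, -85.2, 83.1]
orientation: [[0.028, 0.978, -0.208], [1.0, -0.027, 0.006], [0.0, -0.208, -0.978]]
wrist_force: [0.2, -0.3, 0.5]
gripper_width: 39.6
```

Run:
```python
from h import *
planroll([649,-85,82],88.65,12)
f=grab('scene','s11.png');crop('s11',300,210,400,300,8,'s11c.png')
```

```text
pos [649.4 -85.2  83.1] t 10.325 F [ 0.2 -0.3  0.5] R [[0.028, 0.978, -0.208], [1.0, -0.027, 0.006], [0.0, -0.208, -0.978]]
shift [ 0.2 -0.2  1.2] turn [-0.02 -0.06 -0.24]
```

View pics/s11c.png

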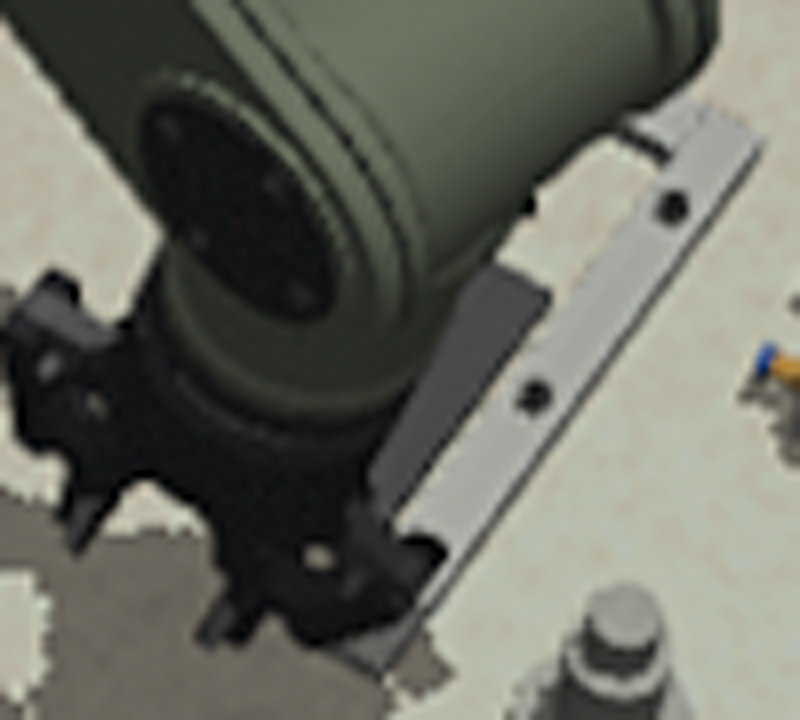

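Emit:
play_rows:
  targets:
    - {"grip": 40, "x": 0, "y": 0, "z": 1, "wx": 0, "wy": 0, "wz": 0}
    - {"grip": 40, "x": 0, "y": 0, "z": 2, "wx": 0, "wy": 0, "wz": 0}
    - {"grip": 40, "x": 0, "y": 0, "z": 2, "wx": 0, "wy": 0, "wz": 0}

```text
clock: 10.75
eef_pos: [649.0, -85.2, 81.2]
orientation: [[0.028, 0.978, -0.208], [1.0, -0.027, 0.006], [0.0, -0.208, -0.978]]
wrist_force: [-0.4, 0.3, 0.5]
gripper_width: 39.9
```

Emit:
play_rows:
  targets:
    - {"grip": 40, "x": 0, "y": 0, "z": 1, "wx": 0, "wy": 0, "wz": 0}
    - {"grip": 40, "x": 0, "y": 0, "z": 2, "wx": 0, "wy": 0, "wz": 0}
    - {"grip": 40, "x": 0, "y": 0, "z": 2, "wx": 0, "wy": 0, "wz": 0}

```text
clock: 11.12
eef_pos: [648.6, -85.2, 79.2]
orientation: [[0.028, 0.978, -0.208], [1.0, -0.027, 0.006], [0.0, -0.208, -0.978]]
wrist_force: [0.3, 0.1, -0.3]
gripper_width: 39.9
```

Emit:
play_rows:
  targets:
    - {"grip": 40, "x": 0, "y": 0, "z": 1, "wx": 0, "wy": 0, "wz": 0}
    - {"grip": 40, "x": 0, "y": 0, "z": 2, "wx": 0, "wy": 0, "wz": 0}
    - {"grip": 40, "x": 0, "y": 0, "z": 2, "wx": 0, "wy": 0, "wz": 0}

```text
clock: 11.5
eef_pos: [648.2, -85.2, 77.2]
orientation: [[0.028, 0.978, -0.208], [1.0, -0.027, 0.006], [0.0, -0.208, -0.978]]
wrist_force: [0.3, -0.1, 0.6]
gripper_width: 39.9
```

Run:
```python
from h import *
f=grab('wrist','w12.png');W=world(f);s=ctrl.sense()
R=s['orientation'];T=(W-s['eef_pos'])@R
for u0,u1 in((150,300),(320,470)):
    m=np.zeros((480,640),bool);m[250:480,u0:u1]=1
    m&=(T[...,2]<80)&(T[...,2]>40)&(abs(T[...,1])<60)&(abs(T[...,0])<15)
    q=T[m];w=W[m];i=np.argsort(q[:,2])[-8:];print(len(q));print(q[i].round(1));print(w[i].round(1))
    print('min z',w[:,2].min().round(1),'xmax tool',q[:,0].max().round(1),'y range',q[:,1].min(),q[:,1].max())
```

```text
2341
[[ -1.3 -10.2  80. ]
 [ 11.7  -6.1  80. ]
 [  4.   -6.1  80. ]
 [ -9.9  -7.9  80. ]
 [  6.1 -12.1  80. ]
 [  5.3  -8.9  80. ]
 [  7.9 -10.1  80. ]
 [  0.   -6.2  80. ]]
[[ 6.216e+02 -8.570e+01  1.300e+00]
 [ 6.260e+02 -7.280e+01  4.000e-01]
 [ 6.258e+02 -8.060e+01  4.000e-01]
 [ 6.236e+02 -9.440e+01  8.000e-01]
 [ 6.200e+02 -7.820e+01  1.600e+00]
 [ 6.231e+02 -7.920e+01  1.000e+00]
 [ 6.220e+02 -7.660e+01  1.200e+00]
 [ 6.256e+02 -8.450e+01  4.000e-01]]
min z 0.3 xmax tool 14.9 y range -34.55737919753656 -5.205859213665723
10090
[[  0.9   3.5  79.1]
 [  1.3   3.5  79.1]
 [ 10.4   3.8  79.1]
 [  5.6   3.5  79.2]
 [  9.5   5.8  79.2]
 [-10.8   4.   79.2]
 [  1.7   3.5  79.3]
 [  3.    3.1  79.3]]
[[635.3 -83.9  -0.7]
 [635.3 -83.5  -0.7]
 [635.9 -74.5  -0.8]
 [635.4 -79.2  -0.8]
 [637.8 -75.4  -1.3]
 [635.4 -95.7  -0.9]
 [635.3 -83.1  -0.9]
 [634.9 -81.8  -0.9]]
min z -1.9 xmax tool 15.0 y range 2.993907366302488 59.74803693216908
```

View pics/w12.png

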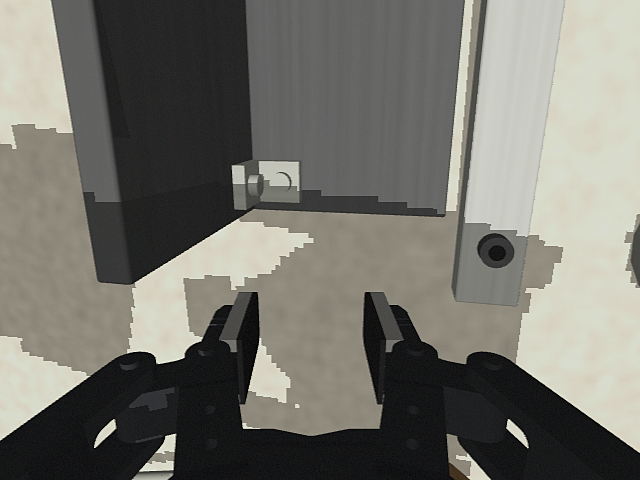

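Run:
```python
from h import *
f=load('w12');W=world(f);s=ctrl.sense();T=(W-s['eef_pos'])@s['orientation']
for u,v in((250,293),(240,320),(248,320),(225,330),(255,300),(372,293),(382,320),(376,320),(400,330),(368,300),(252,385),(372,385)): print((u,v),T[v,u].round(1),W[v,u].round(1))
```

```text
(250, 293) [ 10.6 -22.6  65.4] [612.9 -73.6  18.1]
(240, 320) [ 10.2 -23.   45.6] [616.6 -74.1  37.6]
(248, 320) [  9.2 -20.7  47.4] [618.4 -75.1  35.3]
(225, 330) [ 10.6 -26.2  38.6] [614.9 -73.7  45.1]
(255, 300) [nan nan nan] [nan nan nan]
(372, 293) [ 9.7 21.9 67.3] [656.  -75.7   7. ]
(382, 320) [10.2 21.9 45.5] [660.5 -75.3  28.3]
(376, 320) [10.  20.1 45.9] [658.7 -75.5  28.3]
(400, 330) [ 6.1 28.1 46.5] [666.2 -79.5  26.1]
(368, 300) [10.5 19.4 59.6] [655.1 -74.9  15.1]
(252, 385) [-43.1 -26.9  85.3] [ 6.030e+02 -1.271e+02 -5.000e-01]
(372, 385) [-33.8  24.5  72.6] [ 656.2 -119.2    1.3]
```

Run:
```python
from h import *
planroll([654.5,-85,83],88.65,18)
f=load('w12');W=world(f);s=ctrl.sense();T=(W-s['eef_pos'])@s['orientation']
for u,v in((490,360),(470,362),(420,345),(505,365),(500,385),(560,420)): print((u,v),T[v,u].round(1),W[v,u].round(1))
```

```text
pos [648.3 -85.2  77.4] t 11.55 F [ 0.5  0.5 -0.1] R [[0.028, 0.978, -0.208], [1.0, -0.027, 0.006], [0.0, -0.208, -0.978]]
shift [ 0.3  4.9 -6.8] turn [ 5.99 -0.06 -0.24]
(490, 360) [12.5 45.  20. ] [688.4 -73.8  48.5]
(470, 362) [11.1 40.5 21.1] [683.8 -75.   48.3]
(420, 345) [12.6 28.9 26.8] [671.3 -73.2  45.1]
(505, 365) [11.  48.9 19.9] [692.3 -75.4  47.7]
(500, 385) [11.5 43.7 11.2] [689.  -74.8  57.4]
(560, 420) [10.9 51.6  0.5] [698.9 -75.7  66.2]
```

Emit:
play_rows:
  targets:
    - {"grip": 50, "x": 0, "y": 3, "z": -5, "wx": 0, "wy": 0, "wz": 0}
    - {"grip": 50, "x": 0, "y": 5, "z": -7, "wx": 6, "wy": 0, "wz": 0}
    - {"grip": 50, "x": 0, "y": 5, "z": -7, "wx": 6, "wy": 0, "wz": 0}
    - {"grip": 50, "x": 0, "y": 5, "z": -7, "wx": 6, "wy": 0, "wz": 0}

```text
clock: 12.05
eef_pos: [654.6, -85.3, 83.1]
orientation: [[0.028, 0.951, -0.308], [1.0, -0.026, 0.009], [0.0, -0.308, -0.951]]
wrist_force: [-0.4, -0.1, 0.3]
gripper_width: 49.9
```

Run:
```python
from h import *
planroll([654.5,-85,77],88.65,18)
f=grab('wrist','w13.png')
W=world(f);s=ctrl.sense();T=(W-s['eef_pos'])@s['orientation']
for v in range(280,330,4):
    q=[u for u in range(150,500) if T[v,u,2]<75]
    if q: 
        l=[u for u in q if u<320]; r=[u for u in q if u>=320]
        for g in(l,r):
            if g: print(v,g[0],g[-1],T[v,g[0]].round(1),T[v,g[-1]].round(1))
```

```text
pos [654.6 -85.3  83.1] t 12.05 F [-0.4 -0.1  0.3] R [[0.028, 0.951, -0.308], [1.0, -0.026, 0.009], [0.0, -0.308, -0.951]]
shift [0.3 1.7 5.9] turn [ 0.06 -0.08 -0.22]
280 404 499 [11.6 35.5 74.8] [20.  61.9 54.5]
284 403 499 [10.  35.2 74.7] [18.4 62.3 54.8]
288 405 499 [ 8.7 36.  74. ] [17.1 62.4 54.7]
292 400 499 [ 6.6 34.3 74.9] [15.6 62.6 54.6]
296 223 243 [ 10.6 -31.5  62.6] [  8.2 -25.4  67.9]
296 378 499 [ 8.1 24.6 68. ] [14.2 62.8 54.7]
300 221 243 [ 10.5 -31.6  59.5] [  6.8 -25.3  67.3]
300 378 499 [ 6.6 24.7 67.8] [12.9 62.8 54.4]
304 219 244 [ 10.5 -31.6  56.3] [  4.4 -25.4  69. ]
304 377 499 [ 3.9 24.8 70. ] [ 6.1 68.5 65.2]
308 207 244 [  6.4 -37.3  61.7] [  3.1 -25.3  68.2]
308 377 499 [ 3.1 24.5 68.2] [ 4.5 68.7 65.3]
312 201 244 [  6.5 -38.6  58.3] [  0.9 -25.6  69.3]
312 378 499 [ 2.9 24.4 65.3] [ 3.5 68.4 64.1]
316 198 244 [  6.3 -38.9  55.6] [  0.2 -25.3  67.5]
316 377 499 [-0.3 24.7 68.3] [ 1.7 68.8 64.5]
320 196 244 [  6.1 -39.   53.1] [ -1.4 -25.4  67.4]
320 377 499 [-1.6 24.6 67.6] [ 0.  69.  64.5]
324 194 245 [  6.8 -38.5  49.2] [ -4.1 -25.4  69.1]
324 376 499 [-3.7 24.5 68.4] [-1.3 68.9 63.9]
328 191 245 [  6.6 -38.9  46.9] [ -5.7 -25.4  69. ]
328 376 499 [-5.7 24.7 69. ] [-2.9 69.1 63.9]
```

View pics/w13.png

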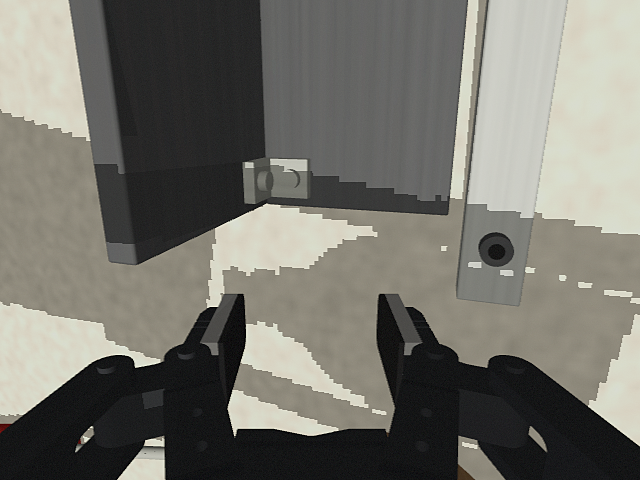

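Emit:
play_rows:
  targets:
    - {"grip": 50, "x": 0, "y": 1, "z": 4, "wx": 0, "wy": 0, "wz": 0}
    - {"grip": 50, "x": 0, "y": 1.7, "z": 5.8, "wx": 0, "wy": 0, "wz": -0.2}
    - {"grip": 50, "x": 8, "y": 1.7, "z": 5.8, "wx": 0, "wy": 0, "wz": -0.2}
    - {"grip": 50, "x": 16, "y": 1.7, "z": 5.8, "wx": 0, "wy": 0, "wz": -0.2}
    - {"grip": 50, "x": 22, "y": 1.7, "z": 5.8, "wx": 0, "wy": 0, "wz": -0.2}

```text
clock: 12.72
eef_pos: [655.2, -62.5, 77.3]
orientation: [[0.024, 0.951, -0.309], [1.0, -0.022, 0.008], [0.001, -0.309, -0.951]]
wrist_force: [-0.3, 0.6, -0.0]
gripper_width: 50.2
```

Emit:
play_rows:
  targets:
    - {"grip": 50, "x": 3, "y": 0, "z": 0, "wx": 0, "wy": 0, "wz": 0}
    - {"grip": 50, "x": 6, "y": 0, "z": 0, "wx": 0, "wy": 0, "wz": 0}
    - {"grip": 50, "x": 10, "y": 0, "z": 0, "wx": 0, "wy": 0, "wz": 0}

```text
clock: 13.1
eef_pos: [655.3, -53.8, 77.3]
orientation: [[0.024, 0.951, -0.309], [1.0, -0.023, 0.008], [0.0, -0.309, -0.951]]
wrist_force: [-0.4, -1.8, 0.6]
gripper_width: 50.0
```

Run:
```python
from h import *
planroll([654.5,-85,77],88.65,18)
f=grab('wrist','w14.png')
```

```text
pos [655.3 -53.8  77.3] t 13.1 F [-0.4 -1.8  0.6] R [[0.024, 0.951, -0.309], [1.0, -0.023, 0.008], [0.0, -0.309, -0.951]]
shift [-31.2   0.1   0.2] turn [-0.01 -0.02 -0.04]
```

View pics/w14.png

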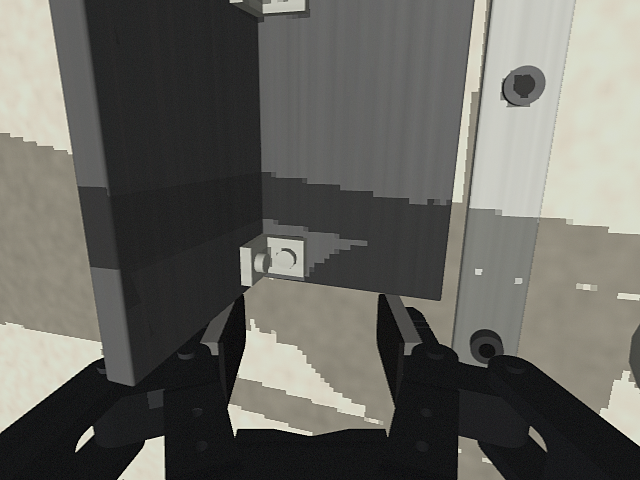

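Emit:
play_rows:
  targets:
    - {"grip": 50, "x": 7, "y": 0, "z": 0, "wx": 0, "wy": 0, "wz": 0}
    - {"grip": 50, "x": 14, "y": 0, "z": 0, "wx": 0, "wy": 0, "wz": 0}
    - {"grip": 50, "x": 21, "y": 0, "z": 0, "wx": 0, "wy": 0, "wz": 0}
    - {"grip": 50, "x": 28, "y": 0, "z": 0, "wx": 0, "wy": 0, "wz": 0}
    - {"grip": 50, "x": 35, "y": 0, "z": 0, "wx": 0, "wy": 0, "wz": 0}

```text
clock: 13.78
eef_pos: [656.2, -17.8, 77.2]
orientation: [[0.024, 0.951, -0.309], [1.0, -0.023, 0.009], [0.001, -0.309, -0.951]]
wrist_force: [-0.4, -1.7, 0.4]
gripper_width: 49.8
```

Run:
```python
from h import *
planroll([654.5,-85,77],88.65,18)
f=grab('wrist','w15.png');f=grab('scene','s15.png')
```

```text
pos [656.2 -17.8  77.2] t 13.775 F [-0.4 -1.7  0.4] R [[0.024, 0.951, -0.309], [1.0, -0.023, 0.009], [0.001, -0.309, -0.951]]
shift [-67.2  -0.    0.2] turn [-0.   -0.07 -0.02]
```

View pics/w15.png

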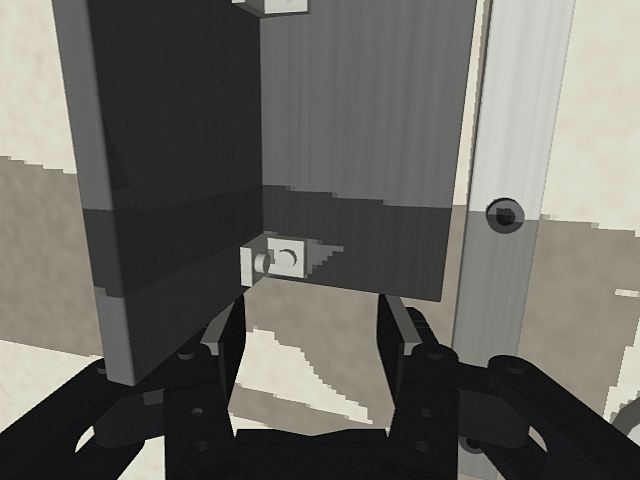

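View pics/s15.png

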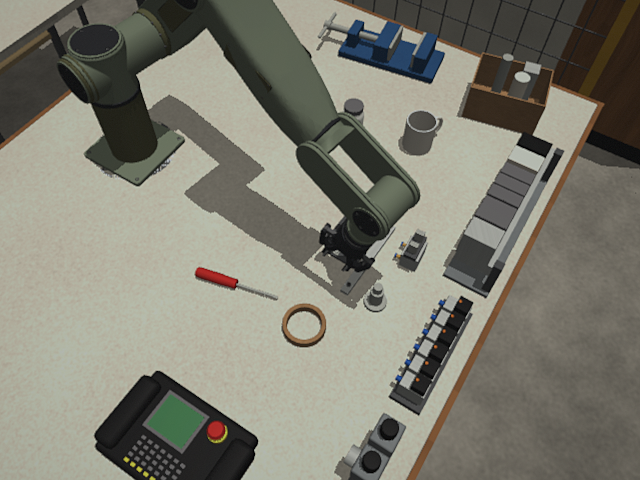

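Emit:
play_rows:
  targets:
    - {"grip": 50, "x": 5, "y": 0, "z": 0, "wx": 0, "wy": 0, "wz": 0}
    - {"grip": 50, "x": 9, "y": 0, "z": 0, "wx": 0, "wy": 0, "wz": 0}
    - {"grip": 50, "x": 12, "y": 0, "z": 0, "wx": 0, "wy": 0, "wz": 0}
    - {"grip": 50, "x": 14, "y": 0, "z": 0, "wx": 0, "wy": 0, "wz": 0}

```text
clock: 14.38
eef_pos: [656.5, -4.3, 77.2]
orientation: [[0.024, 0.951, -0.309], [1.0, -0.023, 0.009], [0.001, -0.309, -0.951]]
wrist_force: [0.3, -2.3, -0.3]
gripper_width: 50.3
```

Emit:
play_rows:
  targets:
    - {"grip": 50, "x": 1, "y": 0, "z": 0, "wx": 0, "wy": 0, "wz": 0}
    - {"grip": 50, "x": 2, "y": 0, "z": 0, "wx": 0, "wy": 0, "wz": 0}
    - {"grip": 50, "x": 3, "y": 0, "z": 0, "wx": 0, "wy": 0, "wz": 0}

```text
clock: 14.75
eef_pos: [656.6, -1.4, 77.2]
orientation: [[0.025, 0.951, -0.309], [1.0, -0.023, 0.009], [0.001, -0.309, -0.951]]
wrist_force: [-0.4, -2.5, 0.0]
gripper_width: 50.0
```

Emit:
play_rows:
  targets:
    - {"grip": 50, "x": 1, "y": 0, "z": 0, "wx": 0, "wy": 0, "wz": 0}
    - {"grip": 50, "x": 2, "y": 0, "z": 0, "wx": 0, "wy": 0, "wz": 0}

```text
clock: 15.0
eef_pos: [656.7, 0.6, 77.3]
orientation: [[0.024, 0.951, -0.309], [1.0, -0.023, 0.009], [0.001, -0.309, -0.951]]
wrist_force: [-0.7, -2.2, -0.4]
gripper_width: 50.1
```

Run:
```python
from h import *
f=grab('top','t16.png');crop('t16',230,180,350,280,6,'t16c.png')
```

```text
(no output)
```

View pics/t16c.png

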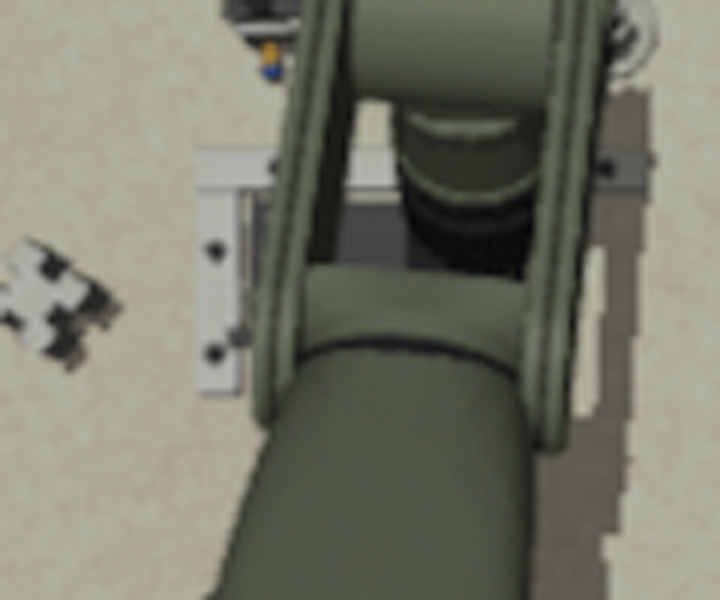

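The foot's left edge at px ≈252 is still about 2 original pixels (about 5 mm) from the bar at px ≈241. I'll keep pushing.

Emit:
play_rows:
  targets:
    - {"grip": 50, "x": 1, "y": 0, "z": 0, "wx": 0, "wy": 0, "wz": 0}
    - {"grip": 50, "x": 2, "y": 0, "z": 0, "wx": 0, "wy": 0, "wz": 0}
    - {"grip": 50, "x": 3, "y": 0, "z": 0, "wx": 0, "wy": 0, "wz": 0}

```text
clock: 15.42
eef_pos: [656.7, 3.7, 77.3]
orientation: [[0.024, 0.951, -0.309], [1.0, -0.023, 0.009], [0.001, -0.309, -0.951]]
wrist_force: [-0.5, -1.8, -0.2]
gripper_width: 49.9
```

Emit:
play_rows:
  targets:
    - {"grip": 50, "x": 1, "y": 0, "z": 0, "wx": 0, "wy": 0, "wz": 0}
    - {"grip": 50, "x": 1, "y": 0, "z": 0, "wx": 0, "wy": 0, "wz": 0}

```text
clock: 15.68
eef_pos: [656.8, 4.6, 77.3]
orientation: [[0.024, 0.951, -0.309], [1.0, -0.023, 0.008], [0.001, -0.309, -0.951]]
wrist_force: [-0.1, -1.0, -1.1]
gripper_width: 49.9
```

Emit:
play_rows:
  targets:
    - {"grip": 50, "x": 1, "y": 0, "z": 0, "wx": 0, "wy": 0, "wz": 0}
    - {"grip": 50, "x": 1, "y": 0, "z": 0, "wx": 0, "wy": 0, "wz": 0}

```text
clock: 15.92
eef_pos: [657.1, 4.9, 77.6]
orientation: [[0.024, 0.951, -0.308], [1.0, -0.023, 0.007], [-0.0, -0.308, -0.951]]
wrist_force: [-0.1, -4.5, 1.0]
gripper_width: 50.0
```

Run:
```python
from h import *
f=grab('wrist','w17.png');f=grab('top','t17.png');crop('t17',255,200,305,245,14,'t17c.png')
```

```text
(no output)
```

View pics/w17.png

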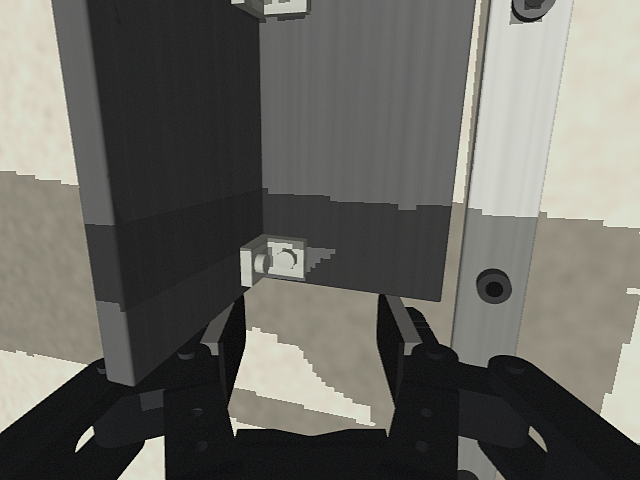

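View pics/t17c.png

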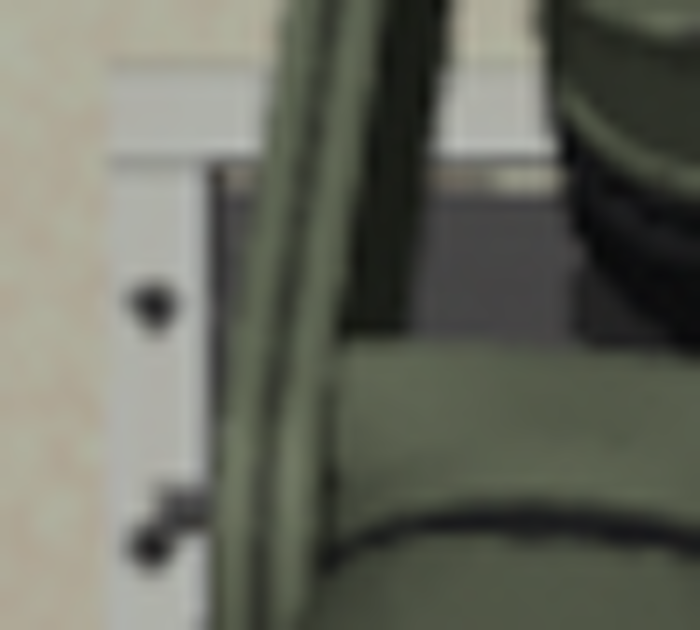

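Emit:
play_rows:
  targets:
    - {"grip": 50, "x": 1, "y": 0, "z": 0, "wx": 0, "wy": 0, "wz": 0}
    - {"grip": 50, "x": 1, "y": 0, "z": 0, "wx": 0, "wy": 0, "wz": 0}

```text
clock: 16.27
eef_pos: [657.4, 5.2, 78.0]
orientation: [[0.024, 0.951, -0.308], [1.0, -0.023, 0.006], [-0.001, -0.308, -0.951]]
wrist_force: [0.4, -7.0, 1.4]
gripper_width: 49.9
```

Emit:
play_rows:
  targets:
    - {"grip": 50, "x": -12, "y": 0, "z": 0, "wx": 0, "wy": 0, "wz": 0}
    - {"grip": 50, "x": -30, "y": 0, "z": 0, "wx": 0, "wy": 0, "wz": 0}
    - {"grip": 50, "x": -40, "y": -14, "z": -40, "wx": 0, "wy": 0, "wz": 0}
    - {"grip": 50, "x": -40, "y": -30, "z": -85, "wx": 0, "wy": 0, "wz": 0}
    - {"grip": 50, "x": -40, "y": -38, "z": -108, "wx": -9, "wy": 0, "wz": 0}

```text
clock: 16.9
eef_pos: [655.4, -34.8, 193.9]
orientation: [[0.026, 0.989, -0.149], [1.0, -0.025, 0.005], [0.001, -0.149, -0.989]]
wrist_force: [1.0, -0.6, 0.1]
gripper_width: 49.9
```

Run:
```python
from h import *
s=ctrl.sense();planroll([600,-33,190],88.65,0);print(s['joint_positions'].round(2))
```

```text
pos [655.4 -34.8 193.9] t 16.9 F [ 1.  -0.6  0.1] R [[0.026, 0.989, -0.149], [1.0, -0.025, 0.005], [0.001, -0.149, -0.989]]
shift [  0.3 -54.2  12.1] turn [-8.55 -0.08 -0.12]
[-0.18  0.55  1.32 -0.02  1.42 -0.15]
```

Emit:
play_rows:
  targets:
    - {"grip": 50, "x": 0, "y": -20, "z": 2, "wx": -4, "wy": 0, "wz": 0}
    - {"grip": 50, "x": 10, "y": -50, "z": 8, "wx": -8.6, "wy": 0, "wz": 0}
    - {"grip": 50, "x": 20, "y": -85, "z": 12, "wx": -8.6, "wy": 0, "wz": 0}
    - {"grip": 50, "x": 30, "y": -110, "z": 16, "wx": -8.6, "wy": 0, "wz": 0}

```text
clock: 17.4
eef_pos: [540.8, -0.8, 193.0]
orientation: [[0.025, 1.0, -0.008], [1.0, -0.025, 0.002], [0.002, -0.008, -1.0]]
wrist_force: [-0.3, 0.0, 0.2]
gripper_width: 49.9
```

Emit:
play_rows:
  targets:
    - {"grip": 50, "x": 15, "y": 0, "z": 0, "wx": 0, "wy": 0, "wz": 10}
    - {"grip": 50, "x": 30, "y": 0, "z": 0, "wx": 0, "wy": 0, "wz": 20}
    - {"grip": 50, "x": 45, "y": 0, "z": 0, "wx": 0, "wy": 0, "wz": 30}
    - {"grip": 50, "x": 60, "y": 0, "z": 0, "wx": 0, "wy": 0, "wz": 40}
    - {"grip": 50, "x": 70, "y": 0, "z": 0, "wx": 0, "wy": 0, "wz": 50}

```text
clock: 18.02
eef_pos: [544.2, 69.4, 193.1]
orientation: [[0.785, 0.619, -0.007], [0.619, -0.785, 0.002], [-0.005, -0.006, -1.0]]
wrist_force: [-0.5, -0.9, 0.2]
gripper_width: 50.0
```

Emit:
play_rows:
  targets:
    - {"grip": 50, "x": 0, "y": 0, "z": 0, "wx": 0, "wy": 0, "wz": 10}
    - {"grip": 50, "x": 0, "y": 0, "z": 0, "wx": 0, "wy": 0, "wz": 20}
    - {"grip": 50, "x": 0, "y": 0, "z": 0, "wx": 0, "wy": 0, "wz": 30}
    - {"grip": 50, "x": 0, "y": 0, "z": 0, "wx": 0, "wy": 0, "wz": 40}
    - {"grip": 50, "x": 0, "y": 0, "z": 0, "wx": 0, "wy": 0, "wz": 40}

```text
clock: 18.65
eef_pos: [544.2, 68.8, 193.1]
orientation: [[1.0, -0.023, -0.007], [-0.023, -1.0, 0.002], [-0.007, -0.002, -1.0]]
wrist_force: [-0.1, -0.8, -0.1]
gripper_width: 50.2
```

Run:
```python
from h import *
plan([570,71,91],-1.35)
f=grab('top','t18.png');crop('t18',220,190,360,300,5.5,'t18c.png')
```

```text
pos [544.2  68.8 193.1] yaw -1.33 t 18.65 F [-0.1 -0.8 -0.1] w 50.2
shift [ 26.5  -2.7 101.9] turn [-0.09  0.43  0.02]
```

View pics/t18c.png

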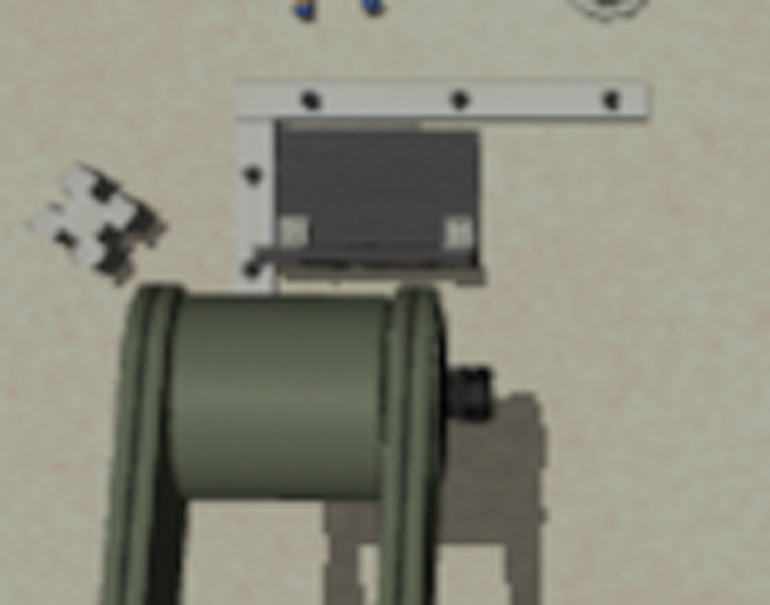

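Emit:
play_rows:
  targets:
    - {"grip": 50, "x": 15, "y": -3, "z": 30, "wx": 0, "wy": 0.4, "wz": 0}
    - {"grip": 50, "x": 26, "y": -3, "z": 70, "wx": 0, "wy": 0.4, "wz": 0}
    - {"grip": 50, "x": 26, "y": -3, "z": 102, "wx": 0, "wy": 0.4, "wz": 0}
    - {"grip": 50, "x": 34, "y": -3, "z": 102, "wx": 0, "wy": 0.4, "wz": 0}
    - {"grip": 50, "x": 44, "y": -3, "z": 102, "wx": 0, "wy": 0.4, "wz": 0}

```text
clock: 19.32
eef_pos: [589.2, 71.2, 92.1]
orientation: [[1.0, -0.024, 0.002], [-0.024, -1.0, 0.001], [0.002, -0.001, -1.0]]
wrist_force: [0.4, -0.0, 0.3]
gripper_width: 50.1
```

Emit:
play_rows:
  targets:
    - {"grip": 50, "x": 4, "y": 0, "z": 0, "wx": 0, "wy": 0, "wz": 0}
    - {"grip": 50, "x": 8, "y": 0, "z": 0, "wx": 0, "wy": 0, "wz": 0}
    - {"grip": 50, "x": 10, "y": 0, "z": 0, "wx": 0, "wy": 0, "wz": 0}
    - {"grip": 50, "x": 11, "y": 0, "z": 0, "wx": 0, "wy": 0, "wz": 0}
    - {"grip": 50, "x": 12, "y": 0, "z": 0, "wx": 0, "wy": 0, "wz": 0}

```text
clock: 19.95
eef_pos: [599.3, 71.1, 90.8]
orientation: [[1.0, -0.024, -0.001], [-0.024, -1.0, 0.001], [-0.001, -0.001, -1.0]]
wrist_force: [-2.4, -0.4, 0.6]
gripper_width: 50.0
```

Emit:
play_rows:
  targets:
    - {"grip": 50, "x": 1, "y": 0, "z": 0, "wx": 0, "wy": 0, "wz": 0}
    - {"grip": 50, "x": 2, "y": 0, "z": 0, "wx": 0, "wy": 0, "wz": 0}
    - {"grip": 50, "x": 3, "y": 0, "z": 0, "wx": 0, "wy": 0, "wz": 0}

```text
clock: 20.32
eef_pos: [600.3, 71.1, 90.5]
orientation: [[1.0, -0.025, -0.007], [-0.025, -1.0, 0.001], [-0.007, -0.001, -1.0]]
wrist_force: [-10.8, 0.8, 8.4]
gripper_width: 50.2
```

Emit:
play_rows:
  targets:
    - {"grip": 50, "x": 1, "y": 0, "z": 0, "wx": 0, "wy": 0, "wz": 0}
    - {"grip": 50, "x": 2, "y": 0, "z": 0, "wx": 0, "wy": 0, "wz": 0}

```text
clock: 20.58
eef_pos: [600.6, 71.2, 90.5]
orientation: [[1.0, -0.025, -0.011], [-0.025, -1.0, 0.001], [-0.011, -0.001, -1.0]]
wrist_force: [-17.4, -0.1, 12.7]
gripper_width: 50.2
```

Emit:
play_rows:
  targets:
    - {"grip": 50, "x": -4, "y": 0, "z": 0, "wx": 0, "wy": 0, "wz": 0}
    - {"grip": 50, "x": -15, "y": 0, "z": 0, "wx": 0, "wy": 0, "wz": 0}
    - {"grip": 50, "x": -50, "y": 0, "z": -20, "wx": 0, "wy": 0, "wz": 0}
    - {"grip": 50, "x": -90, "y": 0, "z": -50, "wx": 0, "wy": 0, "wz": 0}
    - {"grip": 50, "x": -120, "y": 0, "z": -80, "wx": 0, "wy": 0, "wz": 0}

```text
clock: 21.2
eef_pos: [483.2, 73.7, 171.3]
orientation: [[1.0, -0.024, 0.0], [-0.024, -1.0, 0.001], [0.0, -0.001, -1.0]]
wrist_force: [0.8, 0.4, 0.7]
gripper_width: 50.0
```

Run:
```python
from h import *
f=grab('top','t20.png');crop('t20',255,195,325,245,11,'t20c.png')
f=grab('scene','s20.png');crop('s20',330,195,410,265,9.5,'s20c.png')
f=grab('wrist','w20.png')
```

```text
(no output)
```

View pics/t20c.png

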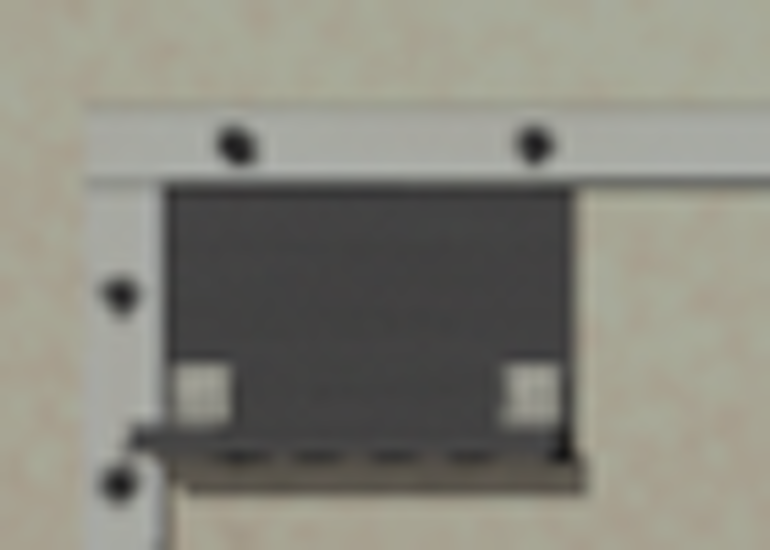

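View pics/s20c.png

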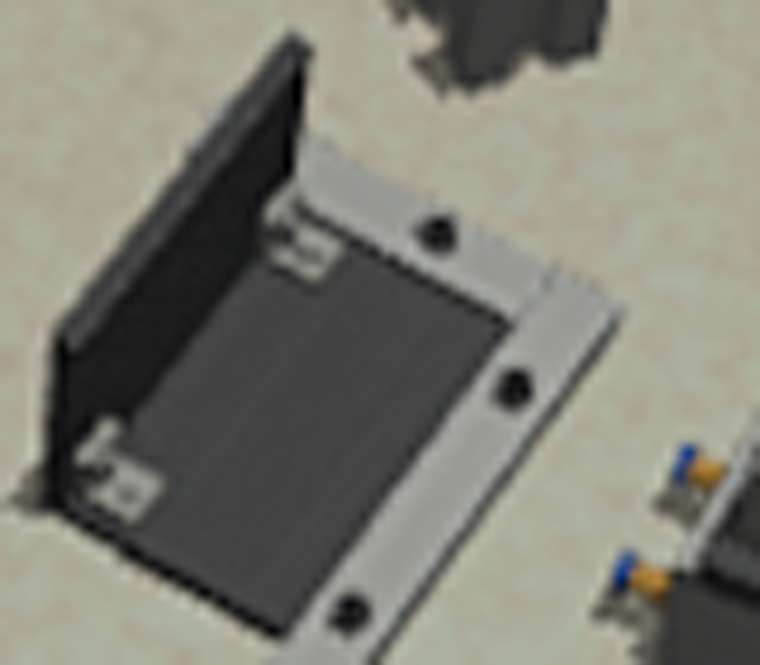

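View pics/w20.png

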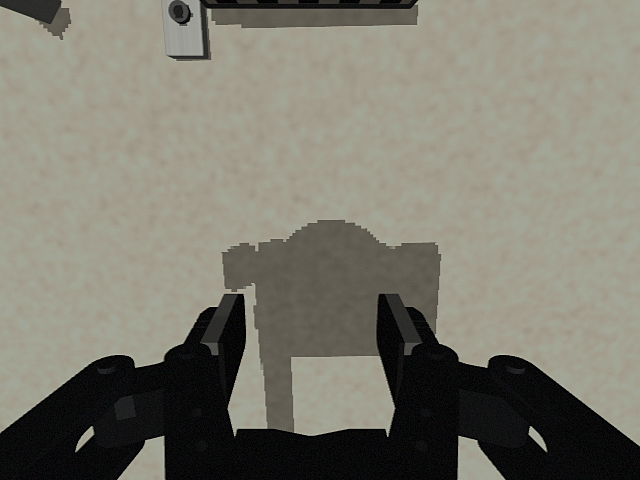

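Both foot edges look closed up. I'll check closely with the wrist camera over the corner.

Run:
```python
from h import *
f=load('w20');s=ctrl.sense();print((f['eye']-s['eef_pos'])@s['orientation'],f['attitude'].round(2).tolist(),f['intrinsics'][0,0])
plan([590,85,210],-1.35)
```

```text
[ 70.94505494   0.53523625 -71.38395972] [[-0.02, -0.96, -0.28], [-1.0, 0.02, 0.01], [-0.0, 0.28, -0.96]] 406.2333927495647
pos [485.2  73.8 172.7] yaw -1.38 t 21.35 F [0.8 1.  0.1] w 49.8
shift [104.7 -13.7 -36.7] turn [-0.06 -0.31 -0.03]
```

Emit:
play_rows:
  targets:
    - {"grip": 50, "x": 20, "y": -5, "z": -35, "wx": 0, "wy": 0, "wz": 0}
    - {"grip": 50, "x": 60, "y": -12, "z": -37, "wx": 0, "wy": 0, "wz": 0}
    - {"grip": 50, "x": 100, "y": -20, "z": -37, "wx": 0, "wy": 0, "wz": 0}
    - {"grip": 50, "x": 140, "y": -28, "z": -37, "wx": 0, "wy": 0, "wz": 0}
    - {"grip": 50, "x": 140, "y": -28, "z": -37, "wx": 0, "wy": 0, "wz": 0}

```text
clock: 21.98
eef_pos: [628.3, 98.3, 206.4]
orientation: [[1.0, -0.024, 0.001], [-0.024, -1.0, 0.001], [0.001, -0.001, -1.0]]
wrist_force: [-0.8, 0.7, 0.4]
gripper_width: 50.0
```

Run:
```python
from h import *
f=grab('wrist','w21.png')
```

```text
(no output)
```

View pics/w21.png

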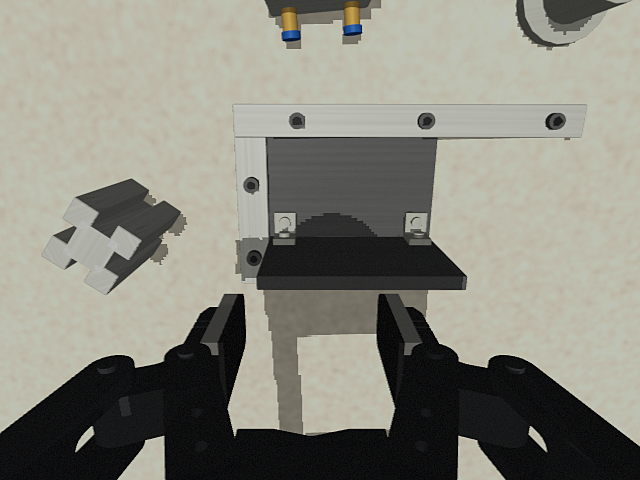

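Run:
```python
from h import *
crop('w21',225,95,450,250,3.5,'w21c.png')
```

```text
(no output)
```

View pics/w21c.png

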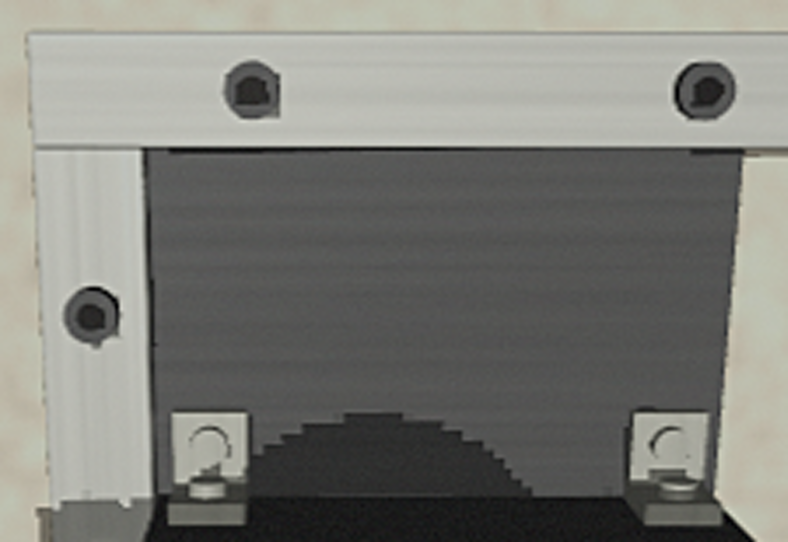

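Run:
```python
from h import *
f=load('w21');g=cv2.cvtColor(f['img'],cv2.COLOR_RGB2GRAY)
for v in (145,160,175,190,205,220): print(v,g[v,260:276].tolist(), onplane(f,266.5,v,12).round(1)[:2],onplane(f,268,v,8).round(1)[:2],onplane(f,269,v,8).round(1)[:2])
for u in (275,300,330,360,390,420): print(u,g[128:146,u].tolist(),onplane(f,u,137,12).round(1)[:2],onplane(f,u,138,8).round(1)[:2])
```

```text
145 [192, 192, 190, 192, 202, 148, 64, 74, 92, 93, 91, 91, 91, 92, 92, 90] [684.  124.8] [683.8 124.3] [683.7 123.6]
160 [191, 192, 189, 191, 196, 182, 105, 30, 83, 95, 90, 91, 90, 92, 93, 91] [674.6 125.4] [674.2 124.8] [674.2 124.2]
175 [188, 192, 191, 189, 191, 199, 147, 58, 26, 85, 96, 91, 91, 94, 93, 91] [665.  125.9] [664.4 125.4] [664.4 124.7]
190 [190, 190, 191, 187, 186, 195, 183, 103, 29, 81, 90, 87, 84, 85, 86, 85] [655.2 126.4] [654.5 125.9] [654.4 125.2]
205 [183, 185, 188, 186, 185, 190, 190, 130, 52, 74, 87, 90, 87, 88, 88, 87] [645.1 127. ] [644.3 126.5] [644.3 125.8]
220 [181, 181, 183, 185, 183, 185, 193, 172, 94, 60, 85, 86, 82, 74, 143, 171] [634.9 127.6] [633.9 127. ] [633.9 126.4]
275 [189, 190, 191, 187, 187, 189, 190, 198, 180, 25, 40, 86, 93, 93, 92, 91, 91, 90] [688.8 119.2] [688.  119.5]
300 [131, 203, 192, 186, 185, 188, 191, 197, 182, 21, 52, 95, 93, 91, 91, 88, 88, 88] [688.4 103.3] [687.6 103.5]
330 [190, 189, 188, 186, 184, 187, 190, 195, 180, 19, 90, 89, 87, 90, 88, 90, 88, 89] [688.   84.3] [687.1  84.2]
360 [186, 187, 186, 183, 183, 184, 186, 193, 181, 38, 87, 87, 87, 87, 86, 88, 84, 87] [687.5  65.3] [686.7  64.9]
390 [185, 183, 186, 184, 179, 183, 183, 188, 178, 66, 81, 84, 86, 85, 87, 87, 84, 84] [687.   46.3] [686.2  45.6]
420 [180, 193, 187, 184, 181, 181, 182, 184, 180, 70, 84, 84, 84, 84, 84, 88, 83, 84] [686.5  27.4] [685.7  26.3]
```

Seated, but the dark line at the long bar is slightly wider at the left (about 0.5 mm). I'll give one more nudge with closed fingers at mid-face so that the bar squares it.

Run:
```python
from h import *
plan([575,76,91],-1.4)
```

```text
pos [626.5  98.2 206.2] yaw -1.4 t 22.025 F [-0.1 -0.2  0.5] w 50.1
shift [-50.8  23.5 115.2] turn [-0.05  0.07 -0.  ]
```

Emit:
play_rows:
  targets:
    - {"grip": 0, "x": -30, "y": 5, "z": 0, "wx": 0, "wy": 0, "wz": 0}
    - {"grip": 0, "x": -70, "y": 15, "z": 0, "wx": 0, "wy": 0, "wz": 0}
    - {"grip": 0, "x": -70, "y": 20, "z": 30, "wx": 0, "wy": 0, "wz": 0}
    - {"grip": 0, "x": -70, "y": 20, "z": 70, "wx": 0, "wy": 0, "wz": 0}
    - {"grip": 0, "x": -70, "y": 20, "z": 115, "wx": 0, "wy": 0, "wz": 0}

```text
clock: 22.65
eef_pos: [554.4, 79.8, 92.3]
orientation: [[1.0, -0.025, 0.002], [-0.025, -1.0, 0.001], [0.002, -0.001, -1.0]]
wrist_force: [0.3, -0.2, 0.0]
gripper_width: 0.0
```

Emit:
play_rows:
  targets:
    - {"grip": 0, "x": 0, "y": 0, "z": 0, "wx": 0, "wy": 0, "wz": 0}

```text
clock: 22.78
eef_pos: [550.2, 79.9, 88.6]
orientation: [[1.0, -0.025, -0.011], [-0.025, -1.0, 0.001], [-0.011, -0.001, -1.0]]
wrist_force: [0.2, -0.2, -0.4]
gripper_width: 0.2
```

Run:
```python
from h import *
plan([596,76,91],-1.4)
```

```text
pos [550.2  79.9  88.6] yaw -1.42 t 22.775 F [ 0.2 -0.2 -0.4] w 0.2
shift [45.8  2.8 -2.9] turn [-0.05  0.63 -0.02]
```

Emit:
play_rows:
  targets:
    - {"grip": 0, "x": 12, "y": 3, "z": 0, "wx": 0, "wy": 0, "wz": 0}
    - {"grip": 0, "x": 24, "y": 3, "z": 0, "wx": 0, "wy": 0, "wz": 0}
    - {"grip": 0, "x": 34, "y": 3, "z": 0, "wx": 0, "wy": 0, "wz": 0}
    - {"grip": 0, "x": 40, "y": 3, "z": 0, "wx": 0, "wy": 0, "wz": 0}
    - {"grip": 0, "x": 44, "y": 3, "z": 0, "wx": 0, "wy": 0, "wz": 0}

```text
clock: 23.4
eef_pos: [599.4, 76.0, 93.2]
orientation: [[1.0, -0.024, 0.0], [-0.024, -1.0, 0.001], [0.0, -0.001, -1.0]]
wrist_force: [-0.4, 0.5, -0.0]
gripper_width: -0.1
```

Emit:
play_rows:
  targets:
    - {"grip": 0, "x": 1, "y": 0, "z": 0, "wx": 0, "wy": 0, "wz": 0}
    - {"grip": 0, "x": 2, "y": 0, "z": 0, "wx": 0, "wy": 0, "wz": 0}
    - {"grip": 0, "x": 2, "y": 0, "z": 0, "wx": 0, "wy": 0, "wz": 0}

```text
clock: 23.78
eef_pos: [600.0, 76.0, 92.5]
orientation: [[1.0, -0.024, -0.002], [-0.024, -1.0, 0.001], [-0.002, -0.001, -1.0]]
wrist_force: [-1.8, -0.0, -0.5]
gripper_width: -0.1
```

Emit:
play_rows:
  targets:
    - {"grip": 0, "x": 1, "y": 0, "z": 0, "wx": 0, "wy": 0, "wz": 0}
    - {"grip": 0, "x": 2, "y": 0, "z": 0, "wx": 0, "wy": 0, "wz": 0}
    - {"grip": 0, "x": 3, "y": 0, "z": 0, "wx": 0, "wy": 0, "wz": 0}
    - {"grip": 0, "x": 3, "y": 0, "z": 0, "wx": 0, "wy": 0, "wz": 0}

```text
clock: 24.28
eef_pos: [600.8, 76.0, 92.2]
orientation: [[1.0, -0.024, -0.008], [-0.024, -1.0, 0.001], [-0.008, -0.001, -1.0]]
wrist_force: [-10.0, -1.1, 6.3]
gripper_width: -0.4
```

Emit:
play_rows:
  targets:
    - {"grip": 0, "x": -8, "y": 0, "z": 0, "wx": 0, "wy": 0, "wz": 0}
    - {"grip": 0, "x": -40, "y": 0, "z": -20, "wx": 0, "wy": 0, "wz": 0}
    - {"grip": 0, "x": -50, "y": 0, "z": -70, "wx": 0, "wy": 0, "wz": 0}
    - {"grip": 0, "x": -40, "y": -10, "z": -112, "wx": 0, "wy": 0, "wz": 0}
    - {"grip": 0, "x": 0, "y": -22, "z": -114, "wx": 0, "wy": 0, "wz": 0}

```text
clock: 24.9
eef_pos: [606.7, 98.2, 212.6]
orientation: [[1.0, -0.024, 0.01], [-0.024, -1.0, 0.001], [0.01, -0.002, -1.0]]
wrist_force: [1.3, -0.6, 0.6]
gripper_width: -0.1
```

Emit:
play_rows:
  targets:
    - {"grip": 0, "x": 23, "y": 0, "z": 0, "wx": 0, "wy": 0, "wz": 0}
    - {"grip": 0, "x": 23, "y": 0, "z": 0, "wx": 0, "wy": 0, "wz": 0}
    - {"grip": 0, "x": 23, "y": 0, "z": 0, "wx": 0, "wy": 0, "wz": 0}

```text
clock: 25.28
eef_pos: [626.6, 97.2, 206.4]
orientation: [[1.0, -0.024, -0.001], [-0.024, -1.0, 0.001], [-0.001, -0.001, -1.0]]
wrist_force: [-0.6, -0.1, -0.8]
gripper_width: 0.3
```

Run:
```python
from h import *
f=grab('wrist','w25.png');crop('w25',225,95,450,250,3.5,'w25c.png')
g=cv2.cvtColor(f['img'],cv2.COLOR_RGB2GRAY)
for v in (145,160,175,190,205,220): print(v,g[v,260:276].tolist())
for u in (275,300,330,360,390,420): print(u,g[128:146,u].tolist())
```

```text
145 [192, 194, 201, 179, 97, 53, 92, 95, 93, 92, 93, 95, 93, 92, 93, 93]
160 [192, 191, 196, 196, 129, 39, 73, 90, 86, 87, 88, 86, 88, 87, 87, 88]
175 [193, 190, 192, 198, 177, 99, 33, 84, 92, 89, 87, 86, 87, 88, 87, 87]
190 [192, 191, 189, 196, 186, 111, 37, 82, 94, 91, 90, 90, 87, 90, 88, 87]
205 [187, 188, 185, 188, 197, 169, 86, 77, 90, 87, 90, 87, 89, 89, 88, 87]
220 [183, 187, 186, 186, 192, 181, 104, 39, 83, 94, 88, 83, 107, 169, 176, 176]
275 [187, 190, 194, 199, 186, 15, 38, 99, 95, 93, 93, 92, 90, 94, 91, 90, 92, 93]
300 [187, 190, 194, 199, 189, 18, 39, 97, 94, 92, 93, 92, 90, 91, 89, 89, 93, 93]
330 [184, 189, 191, 196, 193, 27, 92, 89, 93, 91, 90, 91, 89, 90, 88, 90, 89, 89]
360 [184, 187, 188, 192, 190, 41, 87, 86, 88, 88, 87, 87, 86, 88, 85, 86, 90, 90]
390 [183, 185, 185, 190, 187, 59, 84, 87, 88, 88, 87, 88, 86, 89, 86, 84, 87, 88]
420 [183, 183, 182, 186, 189, 61, 49, 57, 89, 84, 86, 86, 87, 84, 85, 84, 85, 87]
```

View pics/w25c.png

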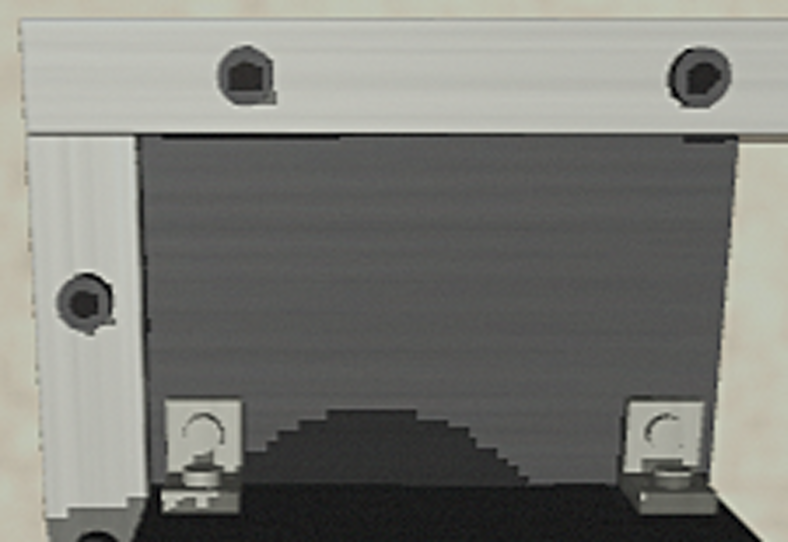

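Emit:
play_rows:
  targets:
    - {"grip": 0, "x": -30, "y": 0, "z": -20, "wx": 0, "wy": 0, "wz": 0}
    - {"grip": 0, "x": -75, "y": 0, "z": -40, "wx": 0, "wy": 0, "wz": 0}
    - {"grip": 0, "x": -120, "y": 0, "z": -50, "wx": 0, "wy": 0, "wz": 0}
    - {"grip": 0, "x": -150, "y": 0, "z": -50, "wx": 0, "wy": 0, "wz": 0}
    - {"grip": 0, "x": -150, "y": 0, "z": -50, "wx": 0, "wy": 0, "wz": 0}

```text
clock: 25.95
eef_pos: [474.7, 101.0, 256.6]
orientation: [[1.0, -0.024, -0.001], [-0.024, -1.0, 0.001], [-0.001, -0.001, -1.0]]
wrist_force: [0.7, 0.3, 0.0]
gripper_width: -0.4
```

Run:
```python
from h import *
f=grab('top','t26.png')
a=cv2.imread('pics/top0.png').astype(int);b=cv2.imread('pics/t26.png').astype(int)
d=(abs(a-b).max(2)>40).astype(np.uint8);n,l,st,c=cv2.connectedComponentsWithStats(d)
print([s.tolist() for s in st[1:] if s[4]>15])
```

```text
[[266, 212, 42, 28, 992], [212, 260, 421, 220, 32288], [326, 472, 19, 8, 113]]
```

View pics/t26.png

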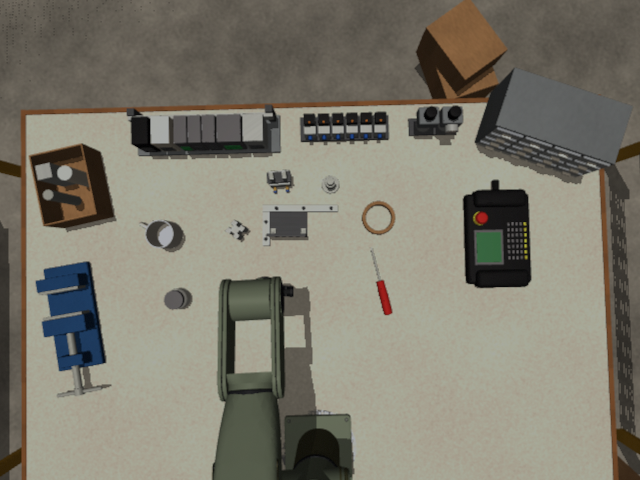

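The picture shows the target home in the stops at about (288,225). The only changes elsewhere are the arm and its shadow.

```bash
python3 -c "
from bench import ctrl
print(ctrl.job_done())"
```

```text
the job is handed in; nothing more can be done
None
```

The target stands on its foot, home in the corner of the stops, and the job is handed in at about 26 s of the 61 s allowed.

**What I did:**
- **Tipping:** I pushed the inner side of the foot with two fingertips until the target fell onto its foot. The heel did not visibly slide.
- **Towards the long bar:** I pushed low on the printed face until the foot was about 7 mm short of the long bar.
- **Against the short bar:** I slid it left with the wrist rolled 18° so the gripper's body stayed clear of the face plate. The force rose to about 7 N at the short bar.
- **Against the long bar:** I pushed it back until the force reached about 17 N. A final nudge with closed fingers at mid-face, at 10 N, squared it up.

**Last checks:**
- **Fit in the corner:** The top, scene and wrist pictures show the foot closed up against both bars. A dark line about 1 px (0.6 mm) wide remains along the edges in the wrist view. It barely changed after the last nudge, so I took it for shadow, but a gap of a few tenths of a mm can't be ruled out. I did not push against the short bar again after the last push towards the long bar.
- **Measured positions:** The target came home about 4 mm further left than my first estimate of the corner, and the contact force stopped it a few mm short of that estimate at the long bar. I went by contact force and the pictures instead.
- **Everything else:** Comparing the top view with the first one shows no changes except the target, the arm and its shadow. The robot was clear and touching nothing at hand-in.

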